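# Take the next medicine carton from the spring dispenser

### The job

At the dispensary bench, pull just the top carton out of the sloping spring dispenser, leaving the cartons under it in their places so that the next one springs up to the mouth. Lay the carton flat on the floor of the blue tray, setting it down rather than dropping it, and let go. Leave the jar, the tape roll and the small box as they are.

Things in the scene. Friction and masses are not known exactly. Their poses are not given: they have to be found in the camera images.
- mouth (a point): Dispenser's mouth: the centre of the place where the lips hold the top carton. Its axes (M): x up the 30 degree slope, into the dispenser (cartons are pulled out along -x); y level, across the cartons; z square to the cartons' faces, up and leaning 30 degrees towards the front. The front 52 mm of the stack (M x = -55 to -3 mm) is free above and at both sides.
- chute: Fixed steel guide of the stack; origin 84 mm below the mouth along M z, same axes. Side walls at y = +-24.5 to 27.5 mm, M x = -3 to +58 mm; at their tops 3 mm thick lips reach 6.5 mm inwards over the top carton: it lifts only after a pull of 60 mm along -x. A stop strip 18 mm wide (y) at M x = -56 to -60 mm, its top at M z = -18 mm, holds back the lower cartons.
- rail_edge (a point): Middle of the lower front edge of the dispenser's header rail: white with a yellow strip, level, 262 mm long across, 26 mm high, 14 mm deep, fixed above the stack (edge at M x = +32, z = +91 mm). A gripper pointing straight down does not fit beside it: lean with the slope. Its arms and posts, 117 mm to either side, stand behind it.
- dispenser: Whole dispenser, fixed: black base plate on the bench, white frame 270 mm high with its posts; origin on the bench, front faces -x. The mouth lies at x = -42, z = +153 mm from it.
- p1_c (a point): Centre of the top carton, the one to take: white, green band at its front end and green stripe on top, 110 (x, length) x 46 (y) x 24 (z, thickness) mm, about 60 g, rigid. Axes as those of the mouth at the start. It lies on the next carton, pressed up against the lips with about 3 N; a pull of 2 to 6 N slides it out.
- p2_c (a point): Centre of the next carton, equal to the first, at the start 24 mm below it along z of the mouth. Springs up to the mouth when the top carton has gone. Two more of the same lie under it.
- lift (a joint): Orange spring platform under the stack, value in m: 0 at the start (to about 1 mm), grows as it rises square to the slope; 0.024 when one carton has been taken and the next one is up against the lips. Spring 40 N/m, damped; it rises within half a second.
- tray: Fixed blue open tray, 200 (x) x 250 (y) x 50 (z) mm outside, walls and floor 4 mm thick, empty; origin at the centre of its underside, on the bench (floor at z = 4 mm).
- jar: Bystander: brown jar with a white cap, 52 mm diameter, 85 mm high, standing loose; origin at the centre of its underside.
- tape: Bystander: roll of brown packing tape lying flat, 90 mm diameter, 45 mm high, loose; origin at the centre of its underside.
- box: Bystander: small white box with a blue band, 55 x 85 x 75 mm high, standing loose; origin at the centre of its underside.
Mind the look-alikes: they are no part of the job. Leave any pink look-alike of the part that bears p1_c alone.

How it is judged:
By the outcome, as a careful person would: the job done as asked, in the order asked, and still so for the second after the job is handed in, with the robot touching nothing.
It also fails if it takes over 51 s, if anything falls off the work surface, if the arm or the gripper's body presses on something with over 40 N, if the wrist force passes 120 N, or if a joint passes its speed limit or range.

### The arm

A 6-joint arm with a two-finger parallel gripper is mounted at the origin on the work surface. World frame = base frame: x ahead of the robot, y to its left, z up, the work surface at z = 0. Lengths are in mm, angles in rad, forces in N, time in s.
With the tool pointing down it reaches from about 350 to 875 mm from the base axis. Payload 4.2 kg.
Tool frame: the origin (TCP) lies midway between the tips of the shut fingers; the grasp point (between the pads) lies 19 mm behind it; z points along the fingers, y is the direction in which the jaws open and shut (so a half turn about z gives the same grasp; the last joint's range is limited). The gripper opens to 85 mm and grips with 20 to 120 N. Pads are 22 mm wide; open, the fingers measure 114 mm over their backs; the gripper's body (76 mm by 85 mm) begins 54 mm behind the grasp point. The pads swing forward as they close: fully open they stand 13 mm farther back than shut.
Start: joints at [1.422, 0.385, 0.008, 0, -1.194, -0.259], TCP at [247.836, 573.739, 231.312] pointing down, gripper open.
Joint ranges: [-3.14, 3.14], [-1.21, 2.06], [-1.07, 1.41], [-3.16, 2.05], [-2.99, -0.16], [-3.1, 3.1]. Speed limits (rad/s): [2.79, 2.79, 3.14, 3.14, 3.14, 3.14].

### API

Orientations are given as a unit quaternion [x, y, z, w].
In Python, from bench import arm gives the robot as it stands.
- The arm moves only by the tool servo_tool, never from a script. Its argument "rows" is a list of rows, each an object of numbers: "fingers": the finger opening in cm, from 0 to 8.54; "x", "y", "z": the shift along the tool's x, y, z in cm; "turn": the turn about the tool's z in degrees. A call has 1 to 10 rows; each row shifts and turns the commanded pose from where the row before left it, along the tool's axes as they then stand; what a row does not reach is not made up. A row lasts 1/12 s, in which the tool goes at most 41.7 mm and 7.16 degrees, less where a joint would pass 70% of its speed; a pose out of reach is approached as far as the arm can. A call is refused whole if a number of a shift passes 4.17 or a number of a turn 7.16, either way. A call with a gripper value outside its range is refused whole. The fingers move at their own pace and stop on an object; the grip force is fixed at half the most. Time passes only in rows, so rows that do not move let the fingers close. It gives the time, the measured TCP pose, the force and the opening at its end, in the units of the state.
- arm.read_state(): the state, without advancing time (a new reading comes with each control period).
- arm.get_image(name): name is "scene" or "side" or "wrist"; returns (picture, depth): 384x512x3 uint8, red, green, blue; 384x512 float32, mm along the optical axis (not along the pixel's ray), 0 where there is no reading.
- arm.camera_model(name): a dict with "fx", "fy", "cx", "cy" (pixels), "pose" (4x4, takes a point from camera to world coordinates). Camera axes: x right, y down, z forward; pixel columns grow to the right and rows downward; lengths in mm; the calibration is good to about 2 mm. The wrist camera is an equidistant fisheye: a pixel r from the principal point sees the ray r / f radians off the axis. A picture is of the moment at which its call begins: read the wrist's pose just before it. camera_model takes no time and is no camera call; for the wrist camera it gives the pose at the moment of the call.
- arm.job_done(): hands the job in, once; it reports no verdict.
The state is a dict: "clock": time; "joints": joint angles; "joint_vel": joint speeds; "joint_efforts": joint torques, N m; "position": TCP position; "ee_rot": TCP orientation; "contact_force": force on the tool from outside, world axes, zero at the start; "wrist_torque": the same for the moment, N m; "gripper_width": finger opening in mm.
Only numpy, scipy, OpenCV 4.12 (cv2) and the standard library are available. Lean on these libraries where they do the work, as an engineer would, in place of code of your own. Each camera call takes 0.05 s, during which the arm holds its last target.

## Working session

There is one attempt and no reset: what is moved stays moved. The work goes in short steps, Python scripts to look and compute and a tool call to move; the robot and the scene stay as the last step left them, time stands still between calls to the robot, and variables do not carry over. Pictures are saved under pics/ and viewed, and the job is handed in when it is done.

Besides the shell and the picture viewer there is one more tool, called after "Call:" as name([rows], argument=value, ...), one row to a line, values as JSON. servo_tool: Moves the arm, as the interface text tells. Its arguments: {"type":"object","properties":{"rows":{"type":"array","items":{"type":"object","properties":{"fingers":{"type":"number"},"x":{"type":"number"},"y":{"type":"number"},"z":{"type":"number"},"turn":{"type":"number"}}}}},"required":["rows"]}

```bash
ls; mkdir -p pics; cat > h.py <<'E'
import numpy as np,cv2
from bench import arm
def snap(n,f):
    m=arm.camera_model(n); p,d=arm.get_image(n)
    cv2.imwrite(f'pics/{f}.png',p[:,:,::-1]); np.savez(f'pics/{f}.npz',p=p,d=d,**{k:np.array(m[k]) for k in('fx','fy','cx','cy','pose')})
def load(f): return dict(np.load(f'pics/{f}.npz'))
def pt(s,u,v,d=None):
    if d is None: d=s['d'][int(v),int(u)]
    c=np.array([(u-s['cx'])/s['fx']*d,(v-s['cy'])/s['fy']*d,d,1.]); return (s['pose']@c)[:3]
E
python3 - <<'E'
from h import *
snap('scene','s0');snap('side','d0');snap('wrist','w0')
print(arm.read_state())
for n in('scene','side','wrist'): print(arm.camera_model(n))
E
```

```text
pics
{'clock': 0.15, 'joints': array([ 1.42161432e+00,  3.85393915e-01,  6.92487591e-03, -3.59650024e-04,
       -1.19401152e+00, -2.58598247e-01]), 'joint_vel': array([ 0.00095825, -0.00137576,  0.00363392,  0.00249491, -0.00031943,
       -0.00208968]), 'joint_efforts': array([-6.07952970e-04, -3.92681980e+01,  1.88580805e+01,  4.18858141e+00,
       -3.40081075e-03, -7.14256643e-06]), 'position': array([247.66702481, 573.34433145, 230.45748037]), 'ee_rot': array([ 9.79272527e-01, -2.02545257e-01, -1.20857265e-04,  8.49996081e-04]), 'contact_force': array([-0.79877359, -0.6057259 , -0.12496874]), 'wrist_torque': array([0.0143206 , 0.00160958, 0.02530738]), 'gripper_width': 85.12641602383731}
{'fx': 433.65987554913556, 'fy': 433.65987554913556, 'cx': 258.3556715373752, 'cy': 195.6751849852758, 'pose': array([[ 2.57890473e-01,  6.83729494e-01, -6.82646675e-01,
         1.61848418e+03],
       [ 9.66109305e-01, -1.90674603e-01,  1.74000020e-01,
        -2.52615156e+02],
       [-1.11944384e-02, -7.04384252e-01, -7.09730589e-01,
         1.21222819e+03],
       [ 0.00000000e+00,  0.000
[... 261 characters left out ...]
-2.62957730e-01,  7.19246221e-01, -6.43069286e-01,
         8.52123974e+02],
       [ 1.83868360e-02, -6.62669205e-01, -7.48686483e-01,
         1.16767875e+03],
       [ 0.00000000e+00,  0.00000000e+00,  0.00000000e+00,
         1.00000000e+00]])}
{'fx': 297.3186396354542, 'fy': 297.3186396354542, 'cx': 253.83072585845426, 'cy': 197.1045695263207, 'pose': array([[-3.98290944e-01, -8.70572196e-01, -2.88908938e-01,
         3.20159190e+02],
       [-9.17256270e-01,  3.78804868e-01,  1.23076427e-01,
         5.42101925e+02],
       [ 2.29319677e-03,  3.14023761e-01, -9.49412354e-01,
         3.74282883e+02],
       [ 0.00000000e+00,  0.00000000e+00,  0.00000000e+00,
         1.00000000e+00]])}
```

View pics/s0.png

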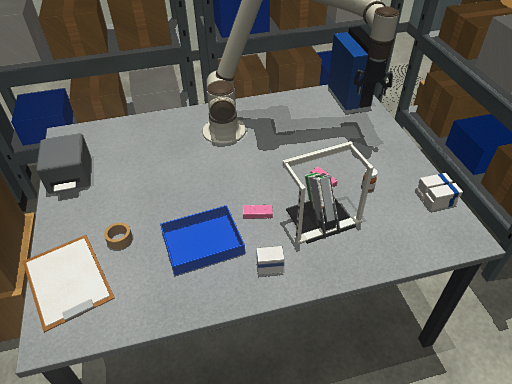

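View pics/d0.png

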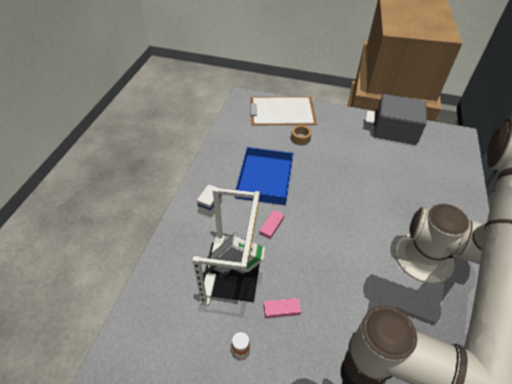

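View pics/w0.png

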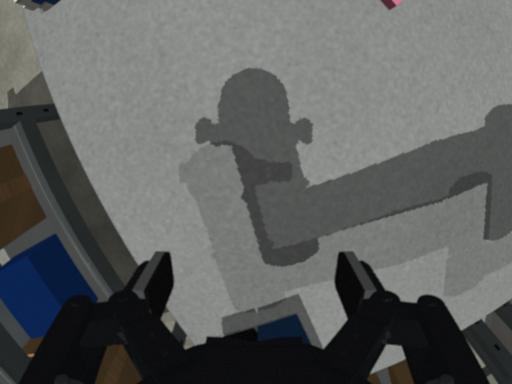

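```bash
python3 - <<'E'
import cv2
a=cv2.imread('pics/s0.png')[135:250,260:385];b=cv2.imread('pics/d0.png')[180:320,180:320]
a=cv2.resize(a,(600,552),interpolation=cv2.INTER_CUBIC);b=cv2.resize(b,(600,600),interpolation=cv2.INTER_CUBIC)
cv2.imwrite('pics/s0c.png',a);cv2.imwrite('pics/d0c.png',b)
from h import *
s=load('s0');d=load('d0')
for n,u,v in [('tray',172,215),('tr',237,208),('trayfloor',205,240),('pink',258,211),('frame',353,146),('disp',320,190),('base',340,215)]: print(n,pt(s,u,v).round())
for n,u,v in [('greencarton',260,254),('green',250,262),('white',235,247),('tray',268,175),('pink',272,224),('pink2',282,308),('jar',241,338)]: print(n,pt(d,u,v).round())
E
```

```text
tray [ 462. -297.   -3.]
tr [498. -52.   3.]
trayfloor [ 620. -197.    3.]
pink [553.  17.  23.]
frame [567. 354. 270.]
disp [634. 219. 157.]
base [638. 311.   5.]
greencarton [532. 231. 145.]
green [559. 248. 113.]
white [603. 257. 192.]
tray [ 616. -228.    5.]
pink [539.  25.  26.]
pink2 [433. 328.  29.]
jar [521. 470.  85.]
```

View pics/s0c.png

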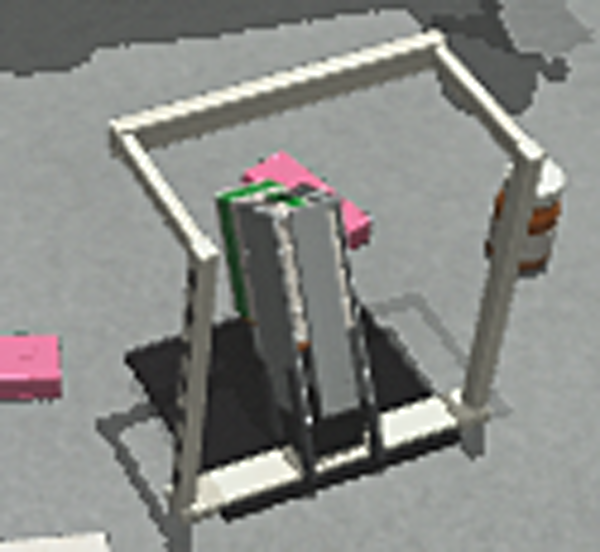

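View pics/d0c.png

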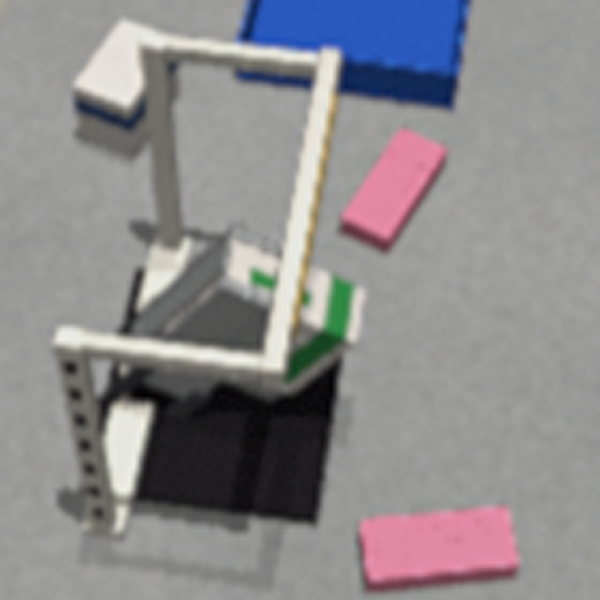

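```bash
python3 - <<'E'
from h import *
S=load('s0');D=load('d0')
def cloud(s):
    v,u=np.mgrid[0:384,0:512]; d=s['d'].astype(float)
    c=np.stack([(u-s['cx'])/s['fx']*d,(v-s['cy'])/s['fy']*d,d,np.ones_like(d)],-1)
    return (c@s['pose'].T)[...,:3]
for nm,s in(('scene',S),('side',D)):
    P=cloud(s);p=s['p'].astype(int);h=cv2.cvtColor(s['p'],cv2.COLOR_RGB2HSV).astype(int)
    ok=s['d']>0
    # rail: high z 245..275 and in region
    m=ok&(P[...,2]>235)&(P[...,2]<280)&(P[...,0]>450)&(P[...,0]<720)&(P[...,1]>80)&(P[...,1]<420)
    q=P[m]; print(nm,'top frame pts',m.sum(),q.min(0).round(),q.max(0).round())
    g=ok&(h[...,0]>45)&(h[...,0]<85)&(h[...,1]>90)&(P[...,0]>400)&(P[...,0]<750)&(P[...,1]>100)&(P[...,1]<400)&(P[...,2]>50)
    q=P[g]; print(' green',g.sum(),q.mean(0).round(1)); 
    for a,b in zip(np.argwhere(g)[::6],q[::6].round()): print('  ',a[::-1],b, end='')
    print()
    y=ok&(h[...,0]>15)&(h[...,0]<32)&(h[...,1]>90)&(P[...,2]>200)&(P[...,2]<290)
    q=P[y]; print(' yellow',y.sum(),q.round()[:20])
    t=ok&(h[...,0]>105)&(h[...,0]<130)&(h[...,1]>150)&(P[...,2]>-5)&(P[...,2]<60)&(P[...,0]>400)&(P[...,0]<800)
    cs,_=cv2.findContours((t*255).astype(np.uint8),0,2); c=max(cs,key=cv2.contourArea)
    mm=np.zeros(t.shape,np.uint8);cv2.drawContours(mm,[c],-1,1,-1);mm=mm.astype(bool)
    rim=P[mm&ok&(abs(P[...,2]-50)<4)];fl=P[mm&ok&(abs(P[...,2]-4)<3)]
    r=cv2.minAreaRect(rim[:,:2].astype(np.float32));print(' tray rim',len(rim),r,rim[:,2].mean(),'floor',len(fl),fl[:,2].mean(),cv2.minAreaRect(fl[:,:2].astype(np.float32)))
    # base plate black
    k=ok&(p.max(-1)<60)&(abs(P[...,2])<15)&(P[...,0]>480)&(P[...,0]<760)&(P[...,1]>100)&(P[...,1]<420)
    q=P[k];print(' base',k.sum(),cv2.minAreaRect(q[:,:2].astype(np.float32)),np.median(q[:,2]))
E
```

```text
scene top frame pts 928 [544.  97. 235.] [719. 375. 280.]
 green 64 [562.5 214.1 126.9]
   [314 173] [536. 234. 147.]   [312 174] [539. 225. 147.]   [310 175] [546. 214. 151.]   [316 176] [572. 226. 166.]   [322 176] [591. 241. 179.]   [306 178] [541. 202. 135.]   [307 182] [557. 201. 129.]   [308 186] [566. 202. 118.]   [308 191] [564. 205.  90.]   [310 195] [584. 206.  87.]   [309 199] [577. 207.  59.]
 yellow 3873 [[-917.  484.  202.]
 [-877.  479.  217.]
 [-862.  480.  222.]
 [-843.  481.  230.]
 [-835.  484.  232.]
 [-803.  481.  244.]
 [-787.  482.  250.]
 [-780.  485.  252.]
 [-711.  476.  278.]
 [-704.  479.  281.]
 [-693.  481.  284.]
 [-700.  489.  281.]
 [-694.  499.  282.]
 [-705.  508.  277.]
 [-698.  512.  279.]
 [-708.  521.  274.]
 [-710.  527.  273.]
 [-699.  529.  277.]
 [-687.  537.  280.]
 [-711.  551.  270.]]
 tray rim 300 ((627.9990234375, -208.22413635253906), (206.36660766601562, 249.06809997558594), 6.07296085357666) 49.774828660308714 floor 1693 4.398506397372969 ((625.9255981445312, -209.2683563232422), (206.1336669921875, 247.48085021972656), 6.34291362762
[... 993 characters left out ...]
64. -1490.   250.]
 [  260. -1479.   255.]
 [  254. -1488.   253.]
 [  248. -1494.   251.]
 [  243. -1489.   254.]
 [  237. -1495.   252.]
 [  232. -1498.   252.]
 [  226. -1504.   250.]
 [  221. -1507.   250.]
 [  216. -1502.   252.]
 [  210. -1510.   250.]
 [  205. -1501.   254.]
 [  200. -1506.   253.]]
 tray rim 79 ((621.2437133789062, -204.92138671875), (188.14138793945312, 252.7442169189453), 6.199792385101318) 50.49143885589002 floor 1060 4.624327313133679 ((627.2801513671875, -211.19195556640625), (190.7836456298828, 250.88780212402344), 5.524171352386475)
 base 1161 ((627.0990600585938, 239.8140411376953), (179.57147216796875, 190.75674438476562), 6.37435245513916) 9.209397681744804
```

```bash
python3 - <<'E'
from h import *
def cloud(s):
    v,u=np.mgrid[0:384,0:512]; d=s['d'].astype(float)
    c=np.stack([(u-s['cx'])/s['fx']*d,(v-s['cy'])/s['fy']*d,d,np.ones_like(d)],-1)
    return (c@s['pose'].T)[...,:3]
a=np.radians(6.4);R=np.array([[np.cos(a),np.sin(a)],[-np.sin(a),np.cos(a)]])
for f in('s0','d0'):
    s=load(f);P=cloud(s);h=cv2.cvtColor(s['p'],cv2.COLOR_RGB2HSV).astype(int)
    m=(s['d']>0)&(P[...,2]>238)&(P[...,2]<280)&(P[...,0]>450)&(P[...,0]<740)&(P[...,1]>90)&(P[...,1]<390)
    q=P[m].copy(); 
    l=q[q[:,2]>262]; lx=(l[:,:2]-[630,238])@R.T
    print(f,'z hist',np.percentile(q[:,2],[2,50,98]))
    r=l[(lx[:,0]<-40)]; rx=lx[lx[:,0]<-40]
    print(' rail x pct',np.percentile(rx[:,0],[5,25,50,75,95]),'y',np.percentile(rx[:,1],[0,2,98,100]))
    core=abs(rx[:,1])<100; print(' slope deg',np.degrees(np.polyfit(rx[core,1],rx[core,0],1)),np.percentile(rx[core,0],[5,50,95]))
    # carton top: white/green points with z 140..205, in region
    loc=(P[...,:2]-[630,238])@R.T
    hM=loc; 
    k=(s['d']>0)&(abs(loc[...,1])<40)&(loc[...,0]>-130)&(loc[...,0]<20)&(P[...,2]>100)&(P[...,2]<215)
    # plane along slope
    nz=-.5*loc[...,0]+.866*P[...,2]; nx=.866*loc[...,0]+.5*P[...,2]
    qq=np.c_[nx[k],loc[k][:,1],nz[k]]
    top=qq[:,2]>np.percentile(qq[:,2],97)-12
    print(' n',k.sum(),'zM hist',np.histogram(qq[:,2],bins=15)); print(np.percentile(qq[top],[2,50,98],axis=0).round(1))
    g=k&(h[...,0]>45)&(h[...,0]<85)&(h[...,1]>90)
    print('green (Mx,y,Mz)'); print(np.c_[nx[g],loc[g][:,1],nz[g]].round()[::3].tolist())
E
```

```text
s0 z hist [243.04416339 268.2381208  277.74164045]
 rail x pct [-70.76780497 -64.01372619 -60.08029729 -57.56520452 -50.25007909] y [-135.05422303 -131.97204355  123.07321483  127.06037873]
 slope deg [-9.69376791e-01 -3.52503150e+03] [-70.43875948 -60.30793267 -54.58262298]
 n 598 zM hist (array([  4,   7,  10,  18,  23,  34,  41,  46,  46,  44,  48,  51,  48,
        63, 115]), array([ 80.87674834,  87.45017173,  94.02359512, 100.59701851,
       107.1704419 , 113.74386529, 120.31728867, 126.89071206,
       133.46413545, 140.03755884, 146.61098223, 153.18440562,
       159.757829  , 166.33125239, 172.90467578, 179.47809917]))
[[-21.5 -30.6 165.3]
 [ 54.7  -4.9 173.3]
 [ 94.   23.8 178.8]]
green (Mx,y,Mz)
[[-8.0, 6.0, 174.0], [-1.0, 15.0, 173.0], [-6.0, -3.0, 173.0], [-16.0, -19.0, 172.0], [1.0, -14.0, 174.0], [26.0, 2.0, 174.0], [33.0, -5.0, 173.0], [48.0, -1.0, 175.0], [56.0, 7.0, 174.0], [63.0, -4.0, 175.0], [-13.0, -26.0, 163.0], [-12.0, -27.0, 156.0], [-2.0, -29.0, 150.0], [4.0, -29.0, 144.0], [0.0, -29.0, 136.0], [-0.0, -26.0, 127.0]]
d0 z hist [246.21657772 271.03935787 277.
[... 743 characters left out ...]
 -27.0, 171.0], [49.0, 5.0, 177.0], [-9.0, -24.0, 173.0], [-6.0, -19.0, 173.0], [-4.0, -15.0, 172.0], [-13.0, -18.0, 174.0], [-5.0, -12.0, 171.0], [-13.0, -14.0, 175.0], [-7.0, -8.0, 175.0], [-4.0, -2.0, 176.0], [-0.0, 4.0, 177.0], [-11.0, -2.0, 175.0], [-10.0, 1.0, 173.0], [-8.0, 5.0, 171.0], [-2.0, 11.0, 170.0], [-9.0, 10.0, 176.0], [-5.0, 14.0, 172.0], [-14.0, 11.0, 175.0], [-5.0, 18.0, 174.0], [-2.0, 16.0, 160.0], [-8.0, 17.0, 168.0], [-1.0, 19.0, 156.0], [-9.0, 18.0, 162.0], [-14.0, 19.0, 170.0], [-7.0, 18.0, 152.0], [-15.0, 16.0, 156.0], [-5.0, 18.0, 143.0], [-12.0, 18.0, 150.0], [-4.0, 18.0, 133.0], [-11.0, 18.0, 140.0], [-5.0, 18.0, 125.0], [-11.0, 18.0, 133.0], [-15.0, 17.0, 126.0]]
```

Call:
servo_tool([
  {"z": -2,"turn": 7},
  {"z": -2,"turn": 7},
  {"z": -2,"turn": 7},
  {"z": -2,"turn": 7},
  {"z": -2,"turn": 7},
  {"z": -2,"turn": 7},
  {"z": -2,"turn": 7},
  {"z": -2,"turn": 7},
])

```text
invalid input at $.rows[0]: expected keys fingers, x, y, z, turn
```

Call:
servo_tool([
  {"x": 0,"y": 0,"z": -2,"turn": 7,"fingers": 8.5},
  {"x": 0,"y": 0,"z": -2,"turn": 7,"fingers": 8.5},
  {"x": 0,"y": 0,"z": -2,"turn": 7,"fingers": 8.5},
  {"x": 0,"y": 0,"z": -2,"turn": 7,"fingers": 8.5},
  {"x": 0,"y": 0,"z": -2,"turn": 7,"fingers": 8.5},
  {"x": 0,"y": 0,"z": -2,"turn": 7,"fingers": 8.5},
  {"x": 0,"y": 0,"z": -2,"turn": 7,"fingers": 8.5},
  {"x": 0,"y": 0,"z": -2,"turn": 7,"fingers": 8.5},
  {"x": 0,"y": 0,"z": -2,"turn": 7,"fingers": 8.5},
  {"x": 0,"y": 0,"z": -2,"turn": 7,"fingers": 8.5},
])

```text
clock: 0.98
position: [247.7, 573.5, 431.9]
ee_rot: [-0.684, 0.73, -0.0, -0.0]
contact_force: [0.1, -0.3, 0.2]
gripper_width: 85.2
```

```bash
cat > st.py <<'E'
from h import *
from scipy.spatial.transform import Rotation as Ro
s=arm.read_state();M=Ro.from_quat(s['ee_rot']).as_matrix()
print('t',round(s['clock'],2),'j',s['joints'].round(3),'p',s['position'].round(1),'w',round(s['gripper_width'],1),'F',s['contact_force'].round(1))
print('x yaw',np.degrees(np.arctan2(M[1,0],M[0,0])).round(2),'R',M.round(3).tolist(),'tilt',np.degrees(np.arccos(-M[2,2])).round(2))
E
python3 st.py
```

```text
t 0.98 j [ 1.422  0.331  0.414 -0.    -1.654 -1.486] p [247.7 573.5 431.9] w 85.2 F [ 0.1 -0.3  0.2]
x yaw -93.71 R [[-0.065, -0.998, -0.0], [-0.998, 0.065, -0.001], [0.001, 0.0, -1.0]] tilt 0.05
```

```bash
cat > plan.py <<'E'
from h import *
from scipy.spatial.transform import Rotation as Ro
def plan(target,turn=0,step=40,n=None,P0=None,R0=None):
    s=arm.read_state();p=np.array(s['position']) if P0 is None else np.array(P0,float);R=Ro.from_quat(s['ee_rot']).as_matrix() if R0 is None else R0
    d=np.array(target,float)-p
    N=n or int(max(np.ceil(np.linalg.norm(d)/step),np.ceil(abs(turn)/7)))
    for i in range(N):
        l=R.T@(d/N)/10
        print([round(x,2) for x in l],round(turn/N,2))
        R=R@Ro.from_euler('z',turn/N,degrees=True).as_matrix()
    return p+d,R
E
python3 - <<'E'
from plan import *
plan([700,-70,430],79)
E
```

```text
[np.float64(3.06), np.float64(-2.46), np.float64(0.01)] 3.95
[np.float64(2.89), np.float64(-2.67), np.float64(0.01)] 3.95
[np.float64(2.7), np.float64(-2.86), np.float64(0.01)] 3.95
[np.float64(2.49), np.float64(-3.04), np.float64(0.01)] 3.95
[np.float64(2.28), np.float64(-3.21), np.float64(0.01)] 3.95
[np.float64(2.05), np.float64(-3.36), np.float64(0.01)] 3.95
[np.float64(1.82), np.float64(-3.49), np.float64(0.01)] 3.95
[np.float64(1.57), np.float64(-3.61), np.float64(0.01)] 3.95
[np.float64(1.32), np.float64(-3.71), np.float64(0.01)] 3.95
[np.float64(1.06), np.float64(-3.79), np.float64(0.01)] 3.95
[np.float64(0.8), np.float64(-3.85), np.float64(0.01)] 3.95
[np.float64(0.53), np.float64(-3.9), np.float64(0.01)] 3.95
[np.float64(0.26), np.float64(-3.92), np.float64(0.01)] 3.95
[np.float64(-0.01), np.float64(-3.93), np.float64(0.01)] 3.95
[np.float64(-0.28), np.float64(-3.92), np.float64(0.01)] 3.95
[np.float64(-0.55), np.float64(-3.89), np.float64(0.01)] 3.95
[np.float64(-0.82), np.float64(-3.85), np.float64(0.01)] 3.95
[np.float64(-1.08), np.float64(-3.78), np.float64(0.01)] 3.95
[np.float64(-1.34), np.float64(-3.7), np.float64(0.01)] 3.95
[np.float64(-1.59), np.float64(-3.6), np.float64(0.01)] 3.95
```

Call:
servo_tool([
  {"x": 3.06,"y": -2.46,"z": 0,"turn": 4,"fingers": 8.5},
  {"x": 2.9,"y": -2.7,"z": 0,"turn": 4,"fingers": 8.5},
  {"x": 2.7,"y": -2.9,"z": 0,"turn": 4,"fingers": 8.5},
  {"x": 2.5,"y": -3.0,"z": 0,"turn": 4,"fingers": 8.5},
  {"x": 2.3,"y": -3.2,"z": 0,"turn": 4,"fingers": 8.5},
  {"x": 2.05,"y": -3.36,"z": 0,"turn": 4,"fingers": 8.5},
  {"x": 1.8,"y": -3.5,"z": 0,"turn": 4,"fingers": 8.5},
  {"x": 1.57,"y": -3.6,"z": 0,"turn": 4,"fingers": 8.5},
  {"x": 1.3,"y": -3.7,"z": 0,"turn": 4,"fingers": 8.5},
  {"x": 1.06,"y": -3.8,"z": 0,"turn": 4,"fingers": 8.5},
])

```text
clock: 1.82
position: [475.5, 250.5, 431.2]
ee_rot: [-0.394, 0.919, 0.0, -0.0]
contact_force: [0.9, 0.9, 0.7]
gripper_width: 84.8
```

```bash
python3 st.py; python3 - <<'E'
from h import *
snap('wrist','w1')
E
```

```text
t 1.82 j [ 0.787  0.163  0.189 -0.    -1.597 -1.547] p [475.5 250.5 431.2] w 84.8 F [0.9 0.9 0.7]
x yaw -133.54 R [[-0.689, -0.725, -0.0], [-0.725, 0.689, 0.0], [0.0, 0.0, -1.0]] tilt 0.02
```

View pics/w1.png

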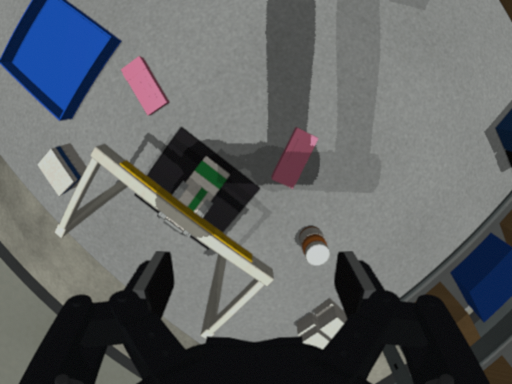

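Call:
servo_tool([
  {"x": 0.8,"y": -3.85,"z": 0,"turn": 4,"fingers": 8.5},
  {"x": 0.53,"y": -3.9,"z": 0,"turn": 4,"fingers": 8.5},
  {"x": 0.26,"y": -3.92,"z": 0,"turn": 4,"fingers": 8.5},
  {"x": 0,"y": -3.93,"z": 0,"turn": 4,"fingers": 8.5},
  {"x": -0.28,"y": -3.92,"z": 0,"turn": 4,"fingers": 8.5},
  {"x": -0.55,"y": -3.9,"z": 0,"turn": 4,"fingers": 8.5},
  {"x": -0.82,"y": -3.85,"z": 0,"turn": 4,"fingers": 8.5},
  {"x": -1.08,"y": -3.8,"z": 0,"turn": 4,"fingers": 8.5},
  {"x": -1.34,"y": -3.7,"z": 0,"turn": 4,"fingers": 8.5},
  {"x": -1.6,"y": -3.6,"z": 0,"turn": 4,"fingers": 8.5},
])

```text
clock: 2.7
position: [699.7, -73.0, 430.9]
ee_rot: [-0.056, 0.998, 0.0, -0.0]
contact_force: [0.9, 0.7, 0.1]
gripper_width: 84.8
```

```bash
python3 st.py; python3 - <<'E'
from h import *
snap('wrist','w2')
E
```

```text
t 2.7 j [ 0.125  0.498  0.668 -0.    -1.742 -1.583] p [699.7 -73.  430.9] w 84.8 F [0.9 0.7 0.1]
x yaw -173.56 R [[-0.994, -0.112, -0.001], [-0.112, 0.994, 0.0], [0.001, 0.0, -1.0]] tilt 0.04
```

View pics/w2.png

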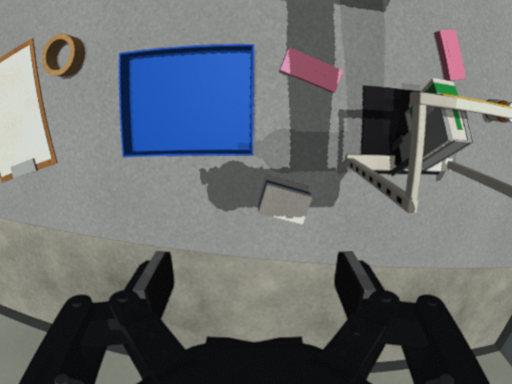

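Call:
servo_tool([
  {"x": -4,"y": 0,"z": 0,"turn": 0,"fingers": 8.5},
  {"x": -4,"y": 0,"z": 0,"turn": 0,"fingers": 8.5},
  {"x": -4,"y": 0,"z": 0,"turn": 0,"fingers": 8.5},
  {"x": -4,"y": 0,"z": 0,"turn": 0,"fingers": 8.5},
  {"x": -4,"y": 0,"z": 0,"turn": 0,"fingers": 8.5},
  {"x": -4,"y": 0,"z": 0,"turn": 0,"fingers": 8.5},
  {"x": -4,"y": 0,"z": 0,"turn": 0,"fingers": 8.5},
])

```text
clock: 3.33
position: [870.8, -36.8, 378.4]
ee_rot: [-0.058, 0.998, -0.006, 0.03]
contact_force: [-1.2, 0.1, 1.3]
gripper_width: 84.6
```

```bash
python3 st.py
```

```text
t 3.33 j [ 0.148  0.952  1.405  0.019 -1.964 -1.595] p [870.8 -36.8 378.4] w 84.6 F [-1.2  0.1  1.3]
x yaw -173.3 R [[-0.991, -0.116, 0.061], [-0.117, 0.993, -0.009], [-0.06, -0.016, -0.998]] tilt 3.55
```

Call:
servo_tool([
  {"x": -4,"y": 0,"z": 0,"turn": 0,"fingers": 8.5},
  {"x": -4,"y": 0,"z": 0,"turn": 0,"fingers": 8.5},
  {"x": -4,"y": 0,"z": 0,"turn": 0,"fingers": 8.5},
  {"x": -4,"y": 0,"z": 0,"turn": 0,"fingers": 8.5},
  {"x": -4,"y": 0,"z": 0,"turn": 0,"fingers": 8.5},
])

```text
clock: 3.75
position: [935.9, -10.7, 329.4]
ee_rot: [-0.058, 0.994, -0.014, 0.088]
contact_force: [-0.1, -0.0, -0.6]
gripper_width: 85.0
```

```bash
python3 st.py
```

```text
t 3.75 j [ 0.175  1.02   1.405  0.049 -1.785 -1.615] p [935.9 -10.7 329.4] w 85.0 F [-0.1 -0.  -0.6]
x yaw -173.12 R [[-0.978, -0.113, 0.176], [-0.118, 0.993, -0.018], [-0.172, -0.038, -0.984]] tilt 10.17
```

Call:
servo_tool([
  {"x": -3.8,"y": -1.2,"z": 0,"turn": 0,"fingers": 8.5},
  {"x": -3.8,"y": -1.2,"z": 0,"turn": 0,"fingers": 8.5},
  {"x": -3.8,"y": -1.2,"z": 0,"turn": 0,"fingers": 8.5},
  {"x": -3.8,"y": -1.2,"z": 0,"turn": 0,"fingers": 8.5},
  {"x": -3.8,"y": -1.2,"z": 0,"turn": 0,"fingers": 8.5},
])

```text
clock: 4.17
position: [986.9, -44.1, 304.7]
ee_rot: [-0.058, 0.987, -0.023, 0.147]
contact_force: [-0.5, -0.1, 0.1]
gripper_width: 85.3
```

```bash
python3 st.py
```

```text
t 4.17 j [ 0.138  1.061  1.405  0.068 -1.625 -1.579] p [986.9 -44.1 304.7] w 85.3 F [-0.5 -0.1  0.1]
x yaw -172.77 R [[-0.95, -0.107, 0.293], [-0.121, 0.992, -0.028], [-0.287, -0.062, -0.956]] tilt 17.1
```

```bash
python3 - <<'E'
from plan import *
plan([825,385,335],0,step=39)
E
```

```text
[np.float64(0.78), np.float64(3.68), np.float64(-0.74)] 0.0
[np.float64(0.78), np.float64(3.68), np.float64(-0.74)] 0.0
[np.float64(0.78), np.float64(3.68), np.float64(-0.74)] 0.0
[np.float64(0.78), np.float64(3.68), np.float64(-0.74)] 0.0
[np.float64(0.78), np.float64(3.68), np.float64(-0.74)] 0.0
[np.float64(0.78), np.float64(3.68), np.float64(-0.74)] 0.0
[np.float64(0.78), np.float64(3.68), np.float64(-0.74)] 0.0
[np.float64(0.78), np.float64(3.68), np.float64(-0.74)] 0.0
[np.float64(0.78), np.float64(3.68), np.float64(-0.74)] 0.0
[np.float64(0.78), np.float64(3.68), np.float64(-0.74)] 0.0
[np.float64(0.78), np.float64(3.68), np.float64(-0.74)] 0.0
[np.float64(0.78), np.float64(3.68), np.float64(-0.74)] 0.0
```

Call:
servo_tool([
  {"x": 4,"y": 0.5,"z": -1,"turn": 0,"fingers": 8.5},
  {"x": 3,"y": 2,"z": -1,"turn": 0,"fingers": 8.5},
  {"x": 0.4,"y": 4,"z": -0.7,"turn": 0,"fingers": 8.5},
  {"x": 0.2,"y": 4,"z": -0.7,"turn": 0,"fingers": 8.5},
  {"x": 0.2,"y": 4,"z": -0.7,"turn": 0,"fingers": 8.5},
  {"x": 0.2,"y": 4,"z": -0.7,"turn": 0,"fingers": 8.5},
  {"x": 0.2,"y": 4,"z": -0.7,"turn": 0,"fingers": 8.5},
  {"x": 0.2,"y": 4,"z": -0.7,"turn": 0,"fingers": 8.5},
  {"x": 0.2,"y": 4,"z": -0.7,"turn": 0,"fingers": 8.5},
  {"x": 0.2,"y": 4,"z": -0.7,"turn": 0,"fingers": 8.5},
])

```text
clock: 5.0
position: [886.5, 286.8, 337.1]
ee_rot: [-0.057, 0.987, -0.023, 0.147]
contact_force: [0.5, 0.9, 0.7]
gripper_width: 84.8
```

```bash
python3 st.py
```

```text
t 5.0 j [ 0.54   0.849  0.991  0.177 -1.472 -1.99 ] p [886.5 286.8 337.1] w 84.8 F [0.5 0.9 0.7]
x yaw -172.79 R [[-0.95, -0.107, 0.293], [-0.12, 0.992, -0.029], [-0.288, -0.063, -0.956]] tilt 17.12
```

Call:
servo_tool([
  {"x": -3.6,"y": 1.5,"z": 0.5,"turn": 0,"fingers": 8.5},
  {"x": -3.6,"y": 1.5,"z": 0.5,"turn": 0,"fingers": 8.5},
  {"x": -3.6,"y": 1.5,"z": 0.5,"turn": 0,"fingers": 8.5},
  {"x": -3.6,"y": 1.5,"z": 0.5,"turn": 0,"fingers": 8.5},
  {"x": -3.6,"y": 1.5,"z": 0.5,"turn": 0,"fingers": 8.5},
  {"x": -3.6,"y": 1.5,"z": 0.5,"turn": 0,"fingers": 8.5},
  {"x": -3.6,"y": 1.5,"z": 0.5,"turn": 0,"fingers": 8.5},
])

```text
clock: 5.58
position: [961.9, 352.1, 304.6]
ee_rot: [-0.061, 0.976, -0.009, 0.211]
contact_force: [-0.3, 0.6, -0.5]
gripper_width: 85.3
```

```bash
python3 st.py
```

```text
t 5.58 j [ 0.568  1.101  1.406  0.218 -1.509 -1.987] p [961.9 352.1 304.6] w 85.3 F [-0.3  0.6 -0.5]
x yaw -172.29 R [[-0.904, -0.114, 0.412], [-0.122, 0.992, 0.007], [-0.41, -0.044, -0.911]] tilt 24.36
```

Call:
servo_tool([
  {"x": -1,"y": 4.1,"z": 0,"turn": 0,"fingers": 8.5},
  {"x": -1,"y": 4.1,"z": 0,"turn": 0,"fingers": 8.5},
  {"x": -1,"y": 4.1,"z": 0,"turn": 0,"fingers": 8.5},
  {"x": -2,"y": 4.1,"z": 0,"turn": 0,"fingers": 8.5},
  {"x": -2,"y": 4,"z": 0,"turn": 0,"fingers": 8.5},
])

```text
clock: 6.0
position: [917.0, 511.9, 287.1]
ee_rot: [-0.064, 0.967, 0.004, 0.247]
contact_force: [0.1, -0.6, -0.4]
gripper_width: 84.9
```

```bash
python3 st.py
```

```text
t 6.0 j [ 0.739  1.145  1.405  0.3   -1.431 -2.16 ] p [917.  511.9 287.1] w 84.9 F [ 0.1 -0.6 -0.4]
x yaw -172.05 R [[-0.87, -0.126, 0.477], [-0.122, 0.992, 0.039], [-0.478, -0.024, -0.878]] tilt 28.59
```

Call:
servo_tool([
  {"x": -1,"y": 4.1,"z": 0,"turn": 0,"fingers": 8.5},
  {"x": -1,"y": 4.1,"z": 0,"turn": 0,"fingers": 8.5},
])

```text
clock: 6.17
position: [893.1, 571.3, 280.1]
ee_rot: [-0.065, 0.963, 0.011, 0.262]
contact_force: [0.2, 0.3, -0.6]
gripper_width: 85.2
```

```bash
python3 st.py
```

```text
t 6.17 j [ 0.804  1.163  1.406  0.335 -1.401 -2.229] p [893.1 571.3 280.1] w 85.2 F [ 0.2  0.3 -0.6]
x yaw -172.09 R [[-0.855, -0.13, 0.502], [-0.119, 0.991, 0.055], [-0.505, -0.012, -0.863]] tilt 30.36
```

```bash
python3 - <<'E'
from plan import *
p,R=plan([660,450,400],0,step=39)
print()
plan([440,222,400],0,step=39,P0=p,R0=R)
E
```

```text
[np.float64(1.91), np.float64(-1.14), np.float64(-2.84)] 0.0
[np.float64(1.91), np.float64(-1.14), np.float64(-2.84)] 0.0
[np.float64(1.91), np.float64(-1.14), np.float64(-2.84)] 0.0
[np.float64(1.91), np.float64(-1.14), np.float64(-2.84)] 0.0
[np.float64(1.91), np.float64(-1.14), np.float64(-2.84)] 0.0
[np.float64(1.91), np.float64(-1.14), np.float64(-2.84)] 0.0
[np.float64(1.91), np.float64(-1.14), np.float64(-2.84)] 0.0
[np.float64(1.91), np.float64(-1.14), np.float64(-2.84)] 0.0

[np.float64(2.39), np.float64(-2.19), np.float64(-1.37)] 0.0
[np.float64(2.39), np.float64(-2.19), np.float64(-1.37)] 0.0
[np.float64(2.39), np.float64(-2.19), np.float64(-1.37)] 0.0
[np.float64(2.39), np.float64(-2.19), np.float64(-1.37)] 0.0
[np.float64(2.39), np.float64(-2.19), np.float64(-1.37)] 0.0
[np.float64(2.39), np.float64(-2.19), np.float64(-1.37)] 0.0
[np.float64(2.39), np.float64(-2.19), np.float64(-1.37)] 0.0
[np.float64(2.39), np.float64(-2.19), np.float64(-1.37)] 0.0
[np.float64(2.39), np.float64(-2.19), np.float64(-1.37)] 0.0
```

Call:
servo_tool([
  {"x": 1.9,"y": -1.1,"z": -2.8,"turn": 0,"fingers": 8.5},
  {"x": 1.9,"y": -1.1,"z": -2.8,"turn": 0,"fingers": 8.5},
  {"x": 1.9,"y": -1.1,"z": -2.8,"turn": 0,"fingers": 8.5},
  {"x": 1.9,"y": -1.1,"z": -2.8,"turn": 0,"fingers": 8.5},
  {"x": 1.9,"y": -1.1,"z": -2.8,"turn": 0,"fingers": 8.5},
  {"x": 1.9,"y": -1.1,"z": -2.8,"turn": 0,"fingers": 8.5},
  {"x": 1.9,"y": -1.1,"z": -2.8,"turn": 0,"fingers": 8.5},
  {"x": 1.9,"y": -1.1,"z": -2.8,"turn": 0,"fingers": 8.5},
])

```text
clock: 6.83
position: [694.6, 470.9, 387.5]
ee_rot: [-0.064, 0.963, 0.01, 0.262]
contact_force: [0.9, 0.9, 0.1]
gripper_width: 85.1
```

Call:
servo_tool([
  {"x": 2.4,"y": -2.2,"z": -1.4,"turn": 0,"fingers": 8.5},
  {"x": 2.4,"y": -2.2,"z": -1.4,"turn": 0,"fingers": 8.5},
  {"x": 2.4,"y": -2.2,"z": -1.4,"turn": 0,"fingers": 8.5},
  {"x": 2.4,"y": -2.2,"z": -1.4,"turn": 0,"fingers": 8.5},
  {"x": 2.4,"y": -2.2,"z": -1.4,"turn": 0,"fingers": 8.5},
  {"x": 2.4,"y": -2.2,"z": -1.4,"turn": 0,"fingers": 8.5},
  {"x": 2.4,"y": -2.2,"z": -1.4,"turn": 0,"fingers": 8.5},
  {"x": 2.4,"y": -2.2,"z": -1.4,"turn": 0,"fingers": 8.5},
  {"x": 2.4,"y": -2.2,"z": -1.4,"turn": 0,"fingers": 8.5},
])

```text
clock: 7.58
position: [472.4, 242.0, 388.4]
ee_rot: [-0.064, 0.963, 0.01, 0.262]
contact_force: [-0.3, 0.9, 0.6]
gripper_width: 85.0
```

```bash
python3 st.py; python3 - <<'E'
from h import *
snap('wrist','w3')
E
```

```text
t 7.58 j [ 0.973 -0.095 -0.461  0.513 -0.909 -2.671] p [472.4 242.  388.4] w 85.0 F [-0.3  0.9  0.6]
x yaw -172.17 R [[-0.854, -0.128, 0.504], [-0.117, 0.992, 0.053], [-0.507, -0.014, -0.862]] tilt 30.46
```

View pics/w3.png

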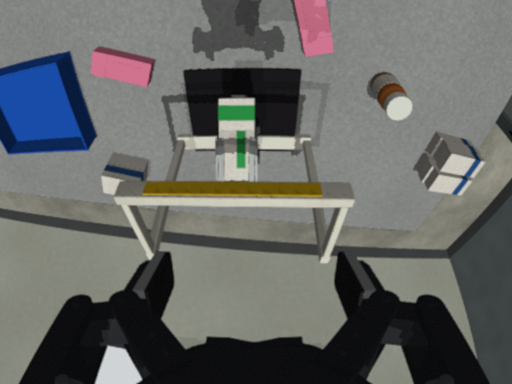

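```bash
cat >> h.py <<'E'
def ray(s,u,v,fish):
    x=(u-s['cx'])/s['fx'];y=(v-s['cy'])/s['fy']
    if fish:
        r=np.hypot(x,y);k=np.sin(r)/r if r>1e-9 else 1;d=np.array([x*k,y*k,np.cos(r)])
    else: d=np.array([x,y,1.]);
    d/=np.linalg.norm(d);return s['pose'][:3,3],s['pose'][:3,:3]@d
def tri(rs):
    A=np.zeros((3,3));b=np.zeros(3)
    for o,d in rs: Q=np.eye(3)-np.outer(d,d);A+=Q;b+=Q@o
    p=np.linalg.solve(A,b);return p,[round(float(np.linalg.norm((np.eye(3)-np.outer(d,d))@(p-o))),1) for o,d in rs]
def masks(s):
    h=cv2.cvtColor(s['p'],cv2.COLOR_RGB2HSV).astype(int)
    return (h[...,0]>45)&(h[...,0]<85)&(h[...,1]>100)&(h[...,2]>50),(h[...,0]>15)&(h[...,0]<32)&(h[...,1]>140)
def rects(m,amin):
    cs,_=cv2.findContours((m*255).astype(np.uint8),0,2);return [(cv2.contourArea(c),cv2.minAreaRect(c),c) for c in cs if cv2.contourArea(c)>amin]
E
python3 - <<'E'
from h import *
for f in('w1','w3','d0'):
    s=load(f);g,y=masks(s)
    print(f)
    for n,m in(('g',g),('y',y)):
        for a,r,c in rects(m,8):
            if f=='d0' and not(180<r[0][0]<320 and 180<r[0][1]<330): continue
            print(n,a,np.round(r[0],1),np.round(r[1],1),round(r[2],1),cv2.boxPoints(r).round(1).tolist())
E
```

```text
w1
g 130.5 [197.1 199. ] [ 6.6 23. ] 36.9 [[187.60000610351562, 206.1999969482422], [201.39999389648438, 187.8000030517578], [206.6999969482422, 191.8000030517578], [192.89999389648438, 210.1999969482422]]
g 329.0 [210.4 174.5] [31.3 11.6] 37.6 [[194.39999389648438, 169.60000610351562], [201.5, 160.3000030517578], [226.3000030517578, 179.39999389648438], [219.1999969482422, 188.60000610351562]]
y 1070.0 [186.6 210.5] [163.6   8.6] 37.0 [[118.69999694824219, 164.6999969482422], [123.9000015258789, 157.8000030517578], [254.60000610351562, 256.29998779296875], [249.39999389648438, 263.1000061035156]]
w3
g 243.0 [240.5 148.5] [35.  7.] 90.0 [[237.0, 131.0], [244.0, 131.0], [244.0, 166.0], [237.0, 166.0]]
g 495.0 [236. 113.] [14. 38.] 90.0 [[217.0, 106.0], [255.0, 106.0], [255.0, 120.0], [217.0, 120.0]]
y 2169.5 [232.  188.6] [178.   13.5] 0.5 [[143.0, 194.5], [143.10000610351562, 181.0], [321.1000061035156, 182.6999969482422], [321.0, 196.1999969482422]]
d0
g 74.0 [255.5 257.3] [ 7.7 25.2] 29.1 [[246.10000610351562, 266.5], [258.29998779296875, 244.5], [265.0, 248.1999969482422], [252.8000030517578, 270.20001220703125]]
```

```bash
python3 - <<'E'
from h import *
a=load('w1');b=load('w3');d=load('d0')
T={}
for n,p,q in[('f-',(201.5,160.3),(216.5,105.5)),('f+',(226.3,179.4),(255.5,105.5)),('i-',(194.4,169.6),(216.5,120.5)),('i+',(219.2,188.6),(255.5,120.5)),
 ('band c',(210.4,174.5),(236,113)),('stripe c',(197.1,199),(240.5,148.5)),('y-',(121.3,161.2),(142.7,187.8)),('y+',(252,259.7),(321.4,189.4))]:
    P,e=tri([ray(a,*p,1),ray(b,*q,1)]);T[n]=P;print(n,P.round(1),e)
print('rail yaw',np.degrees(np.arctan2(*(T['y+']-T['y-'])[1::-1]))-90,np.linalg.norm(T['y+']-T['y-']))
print('band yaw',np.degrees(np.arctan2(*(T['f+']-T['f-'])[1::-1]))-90,np.linalg.norm(T['f+']-T['f-']))
v=T['stripe c']-T['band c'];print('slope',np.degrees(np.arctan2(v[2],np.hypot(v[0],v[1]))),np.degrees(np.arctan2(v[1],v[0])))
# depth in w3 at these
for u,v in[(236,113),(236,101),(240,148),(232,189),(225,150)]:
    o,r=ray(b,u,v,1); z=b['d'][v,u]; k=z/(b['pose'][:3,2]@r); print((u,v),(o+r*k).round(1))
o,dd=ray(b,236,97.5,1)
im=cv2.resize(cv2.imread('pics/w3.png')[60:210,100:360],(780,450),interpolation=cv2.INTER_CUBIC);cv2.imwrite('pics/w3c.png',im)
E
```

```text
f- [533.1 199.2 143. ] [0.8, 0.8]
f+ [528.  247.6 140.7] [0.5, 0.5]
i- [547.  201.3 156.8] [0.7, 0.7]
i+ [542.6 249.1 153.6] [1.0, 1.0]
band c [537.7 224.3 148.7] [0.1, 0.1]
stripe c [567.7 233.9 182.7] [0.8, 0.8]
y- [569.5 130.9 262. ] [0.3, 0.3]
y+ [546.8 323.1 260.5] [0.9, 0.9]
rail yaw 6.734562183292738 193.57199449905207
band yaw 5.9479850233409195 48.69020102886296
slope 47.14993928806126 17.828474473341405
(236, 113) [538.9 224.3 147. ]
(236, 101) [525.4 222.6 139.3]
(240, 148) [577.3 234.4 170.3]
(232, 189) [556.3 228.5 263.5]
(225, 150) [582.  215.1 171.9]
```

View pics/w3c.png

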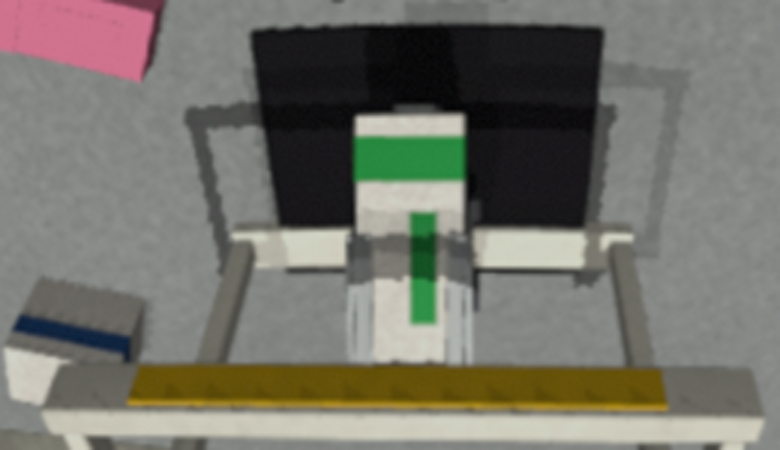

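```bash
python3 - <<'E'
from h import *
b=load('w3');yaw=np.radians(6.8)
h=np.array([np.cos(yaw),np.sin(yaw),0]);y=np.array([-np.sin(yaw),np.cos(yaw),0]);z=np.array([0,0,1.])
Mx=h*np.cos(np.pi/6)+z*.5;Mz=-.5*h+z*np.cos(np.pi/6)
B=np.array([538,224.4,148.2])
for u,v in[(236.5,97.8),(236,105.5),(236,120.5),(240.5,130.5),(240.5,166.5)]:
    o,d=ray(b,u,v,1);t=((B-o)@Mz)/(d@Mz);P=o+t*d;print((u,v),P.round(1),'Mx rel band',((P-B)@Mx).round(1),((P-B)@y).round(1))
    if v==97.8: F=P
c=F+55*Mx-12*Mz;print('p1_c',c.round(1),'disp origin',(c+42*h-153*z).round(1))
rail=c+32*Mx+91*Mz;print('rail edge pred',rail.round(1))
E
```

```text
(236.5, 97.8) [521.1 222.8 138.4] Mx rel band -19.6 0.4
(236, 105.5) [529.7 223.3 143.4] Mx rel band -9.6 -0.1
(236, 120.5) [546.4 225.4 153.1] Mx rel band 9.8 -0.0
(240.5, 130.5) [556.9 232.5 159.6] Mx rel band 22.8 5.8
(240.5, 166.5) [598.  237.7 183.5] Mx rel band 70.6 6.1
p1_c [574.4 229.2 155.5] disp origin [616.1 234.1   2.5]
rail edge pred [556.7 227.1 250.3]
```

```bash
cat >> plan.py <<'E'
yaw=np.radians(6.8)
h=np.array([np.cos(yaw),np.sin(yaw),0]);My=np.array([-np.sin(yaw),np.cos(yaw),0]);ez=np.array([0,0,1.])
Mx=h*np.cos(np.pi/6)+ez*.5;Mz=-.5*h+ez*np.cos(np.pi/6)
C=np.array([574.2,229.0,154.5])
def inM(p): d=np.array(p)-C;return np.array([d@Mx,d@My,d@Mz]).round(1)
def fromM(x,y,z): return C+x*Mx+y*My+z*Mz
E
python3 - <<'E'
from plan import *
print(inM(arm.read_state()['position']))
a=fromM(-33,0,60);print(a)
p,R=plan(a,0.6,step=38)
b=fromM(-33,0,-8);print(b);plan(b,0,20,P0=p,R0=R)
E
```

```text
[ 27.4  20.5 254.6]
[516.03323404 222.06403308 189.96152423]
[np.float64(1.03), np.float64(-0.3), np.float64(3.24)] 0.1
[np.float64(1.03), np.float64(-0.3), np.float64(3.24)] 0.1
[np.float64(1.03), np.float64(-0.31), np.float64(3.24)] 0.1
[np.float64(1.03), np.float64(-0.31), np.float64(3.24)] 0.1
[np.float64(1.03), np.float64(-0.31), np.float64(3.24)] 0.1
[np.float64(1.03), np.float64(-0.31), np.float64(3.24)] 0.1
[549.79406131 226.08976801 131.07179677]
[np.float64(0.01), np.float64(0.01), np.float64(1.7)] 0.0
[np.float64(0.01), np.float64(0.01), np.float64(1.7)] 0.0
[np.float64(0.01), np.float64(0.01), np.float64(1.7)] 0.0
[np.float64(0.01), np.float64(0.01), np.float64(1.7)] 0.0
```

Call:
servo_tool([
  {"x": 2.5,"y": -0.5,"z": 2,"turn": 0.3,"fingers": 8.5},
  {"x": 2.5,"y": -0.5,"z": 3,"turn": 0.3,"fingers": 8.5},
  {"x": 1.2,"y": -0.5,"z": 3.5,"turn": 0,"fingers": 8.5},
  {"x": 0,"y": -0.3,"z": 3.8,"turn": 0,"fingers": 8.5},
  {"x": 0,"y": 0,"z": 3.8,"turn": 0,"fingers": 8.5},
  {"x": 0,"y": 0,"z": 3.3,"turn": 0,"fingers": 8.5},
  {"x": 0,"y": 0,"z": 0,"turn": 0,"fingers": 8.5},
])

```text
clock: 8.22
position: [523.2, 225.4, 191.6]
ee_rot: [-0.061, 0.966, 0.008, 0.252]
contact_force: [1.0, 0.2, -0.2]
gripper_width: 85.3
```

```bash
python3 st.py; python3 - <<'E'
from plan import *
snap('wrist','w4');print(inM(arm.read_state()['position']))
E
```

```text
t 8.22 j [ 0.698  0.13  -0.838  1.038 -0.328 -3.095] p [523.2 225.4 191.6] w 85.3 F [ 1.   0.2 -0.2]
x yaw -172.55 R [[-0.865, -0.121, 0.486], [-0.113, 0.993, 0.046], [-0.488, -0.015, -0.873]] tilt 29.25
[-24.2   3.   60. ]
```

View pics/w4.png

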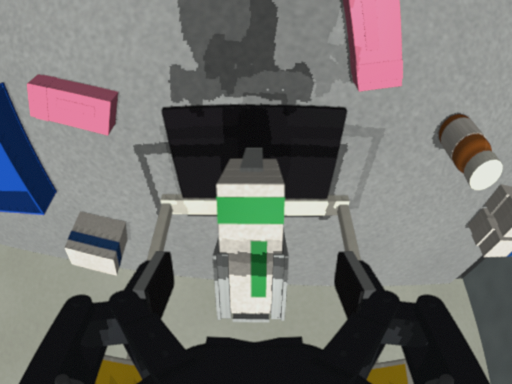

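```bash
cat > kin.py <<'E'
import numpy as np
from scipy.spatial.transform import Rotation as Ro
from scipy.optimize import least_squares
J=[[1.42161,.385394,.006925,-.00036,-1.194,-.2586],[1.422,.331,.414,0,-1.654,-1.486],[.787,.163,.189,0,-1.597,-1.547],[.125,.498,.668,0,-1.742,-1.583],[.148,.952,1.405,.019,-1.964,-1.595],[.175,1.02,1.405,.049,-1.785,-1.615],[.138,1.061,1.405,.068,-1.625,-1.579],[.54,.849,.991,.177,-1.472,-1.99],[.568,1.101,1.406,.218,-1.509,-1.987],[.739,1.145,1.405,.3,-1.431,-2.16],[.804,1.163,1.406,.335,-1.401,-2.229],[.973,-.095,-.461,.513,-.909,-2.671],[.698,.13,-.838,1.038,-.328,-3.095]]
P=[[247.7,573.3,230.5],[247.7,573.5,431.9],[475.5,250.5,431.2],[699.7,-73,430.9],[870.8,-36.8,378.4],[935.9,-10.7,329.4],[986.9,-44.1,304.7],[886.5,286.8,337.1],[961.9,352.1,304.6],[917,511.9,287.1],[893.1,571.3,280.1],[472.4,242,388.4],[523.2,225.4,191.6]]
TZ=[[0,0,-1]]*4+[[.061,-.009,-.998],[.176,-.018,-.984],[.293,-.028,-.956],[.293,-.029,-.956],[.412,.007,-.911],[.477,.039,-.878],[.502,.055,-.863],[.504,.053,-.862],[.486,.046,-.873]]
TXY=[-23.4,-93.71,-133.54,-173.56,-173.3,-173.12,-172.77,-172.79,-172.29,-172.05,-172.09,-172.17,-172.55]
J=np.array(J);P=np.array(P)
def fk(q,k,s4=1):
    r0,off,H,l1,l2,pf,L,w=k
    e=q[2]-q[1]
    R1=Ro.from_euler('z',q[0]).as_matrix();Rf=R1@Ro.from_euler('y',-e).as_matrix()@Ro.from_euler('x',s4*q[3]).as_matrix()
    Rt=Rf@Ro.from_euler('y',-q[4]).as_matrix() # x axis = tool z
    p=R1@np.array([r0+l1*np.sin(q[1]),off,H+l1*np.cos(q[1])])+R1@Ro.from_euler('y',-e).as_matrix()@np.array([l2,0,pf])+Rt@np.array([L,0,w])
    # tool frame at j6=0: z=Rt x ; x = Rt*(0,-1,0)?
    R0=np.array([[0,0,1.],[-1,0,0],[0,-1,0]])  # columns tool x,y,z in Rt frame
    R=Rt@R0@Ro.from_euler('z',-q[5]).as_matrix()
    return p,R
def fit():
    best=None
    for s4 in(1,-1):
        f=lambda k:np.concatenate([np.r_[fk(q,k,s4)[0]-p,0*300*(fk(q,k,s4)[1][:,2]-z)] for q,p,z in zip(J,P,TZ)])
        r=least_squares(f,[0,-160,300,350,400,0,250,0])
        if best is None or r.cost<best[0]: best=(r.cost,s4,r.x,np.abs(r.fun).reshape(-1,6)[:,:3].max(1))
    return best
if __name__=='__main__':
    c,s4,k,res=fit();print(c,s4,k.round(1));print(res.round(1))
    for q,z,t in zip(J,TZ,TXY):
        R=fk(q,k,s4)[1];print((R[:,2]-z).round(3),np.degrees(np.arctan2(R[1,0],R[0,0])).round(2)-t)
E
python3 kin.py
```

```text
3419.6464137461962 -1 [  10.8 -152.3  194.5  538.6  331.7   51.   347.2   94.1]
[40.6  7.2 12.1  6.7 21.3 10.5  7.5  2.5  4.4 10.4 12.7 16.7 32.7]
[-0.001 -0.002  0.   ] 0.029999999999997584
[-0. -0.  0.] 0.03999999999999204
[-0. -0.  0.] 0.0
[-0.001 -0.     0.   ] 0.020000000000010232
[ 0.001  0.    -0.   ] -0.030000000000001137
[-0.001  0.    -0.   ] -0.030000000000001137
[-0.001 -0.    -0.   ] -0.030000000000001137
[-0.  0.  0.] 0.03999999999999204
[0. 0. 0.] 0.03999999999999204
[-0.001 -0.001 -0.   ] -0.01999999999998181
[ 0.001 -0.     0.   ] -0.04999999999998295
[0.001 0.    0.   ] -0.010000000000019327
[ 0. -0.  0.] 0.0
```

```bash
sed -i 's/r0,off,H,l1,l2,pf,L,w=k/r0,off,H,l1,l2,pf,L,w,m,n=k/; s/Rt@np.array(\[L,0,w\])/Rt@np.array([L,m,w])+Rf@np.array([0,0,n])/; s/\[0,-160,300,350,400,0,250,0\]/[0,-160,300,350,400,0,250,0,0,0]/' kin.py; python3 kin.py
```

```text
1.1212563239032145 -1 [ 4.000e-01  6.000e-01  1.613e+02  5.647e+02  4.222e+02 -1.000e+00
  2.979e+02 -8.000e-01 -1.603e+02  8.000e-01]
[0.1 0.3 0.2 0.2 0.4 0.3 0.5 0.4 0.5 0.5 0.4 0.3 0.1]
[-0.001 -0.002  0.   ] 0.029999999999997584
[-0. -0.  0.] 0.03999999999999204
[-0. -0.  0.] 0.0
[-0.001 -0.     0.   ] 0.020000000000010232
[ 0.001  0.    -0.   ] -0.030000000000001137
[-0.001  0.    -0.   ] -0.030000000000001137
[-0.001 -0.    -0.   ] -0.030000000000001137
[-0.  0.  0.] 0.03999999999999204
[0. 0. 0.] 0.03999999999999204
[-0.001 -0.001 -0.   ] -0.01999999999998181
[ 0.001 -0.     0.   ] -0.04999999999998295
[0.001 0.    0.   ] -0.010000000000019327
[ 0. -0.  0.] 0.0
```

```bash
cat > ik.py <<'E'
from kin import *
K=fit()[2]
LO=np.array([-3.14,-1.21,-1.07,-3.16,-2.99,-3.1]);HI=np.array([3.14,2.06,1.41,2.05,-.16,3.1])
def ik(p,R,n=60,seed=0,q0=None):
    rng=np.random.default_rng(seed);sols=[]
    def f(q):
        a,B=fk(q,K,-1);return np.r_[(a-p)/100,Ro.from_matrix(B.T@R).as_rotvec()*3]
    for i in range(n):
        x0=q0 if q0 is not None and i==0 else rng.uniform(LO,HI)
        r=least_squares(f,np.clip(x0,LO+1e-3,HI-1e-3),bounds=(LO,HI))
        if r.cost<1e-6 and not any(np.abs(r.x-s).max()<.02 for s in sols): sols.append(r.x)
    return sols
E
python3 - <<'E'
from ik import *
from plan import Mx,My,Mz,fromM
RA=np.c_[-Mx,My,-Mz];RB=np.c_[Mx,-My,-Mz]
for nm,R in(('A',RA),('B',RB)):
    for (x,z) in((-33,60),(-33,-8),(-95,-8)):
        for s in ik(fromM(x,0,z),R): print(nm,x,z,s.round(2))
E
```

```text
A -33 60 [ 0.66  0.11 -0.88  1.16 -0.28  3.09]
B -33 60 [ 0.66  0.11 -0.88  1.16 -0.28 -0.05]
```

```bash
python3 - <<'E'
from ik import *
from plan import My,h,ez,fromM
def Rt(th,flip=0,dy=0):
    t=np.radians(th);z=np.sin(t)*h-np.cos(t)*ez;x=-(np.cos(t)*h+np.sin(t)*ez)
    if flip: return np.c_[-x,-My,z]
    return np.c_[x,My,z]
for th in(8,12,16,20,24):
    for fl in (0,1):
        for (x,z) in((-38,60),(-38,-8),(-105,-8)):
            S=ik(fromM(x,0,z),Rt(th,fl),n=25)
            print(th,fl,x,z,[s.round(2).tolist() for s in S])
E
```

```text
8 0 -38 60 [[0.74, 0.24, -0.36, 0.11, -0.85, -2.26]]
8 0 -38 -8 [[0.7, 0.36, -0.36, 0.12, -0.73, -2.24]]
8 0 -105 -8 [[0.77, 0.32, -0.55, 0.15, -0.6, -2.34]]
8 1 -38 60 [[0.74, 0.24, -0.36, 0.11, -0.85, 0.88]]
8 1 -38 -8 [[0.7, 0.36, -0.36, 0.12, -0.73, 0.9]]
8 1 -105 -8 [[0.77, 0.32, -0.55, 0.15, -0.6, 0.8]]
12 0 -38 60 [[0.76, 0.22, -0.44, 0.18, -0.76, -2.34]]
12 0 -38 -8 [[0.72, 0.33, -0.45, 0.2, -0.63, -2.33]]
12 0 -105 -8 [[0.79, 0.3, -0.64, 0.28, -0.48, -2.48]]
12 1 -38 60 [[0.76, 0.22, -0.44, 0.18, -0.76, 0.8]]
12 1 -38 -8 [[0.72, 0.33, -0.45, 0.2, -0.63, 0.81]]
12 1 -105 -8 [[0.79, 0.3, -0.64, 0.28, -0.48, 0.66]]
16 0 -38 60 [[0.78, 0.19, -0.52, 0.28, -0.66, -2.44]]
16 0 -38 -8 [[0.73, 0.31, -0.54, 0.33, -0.51, -2.46]]
16 0 -105 -8 [[0.78, 0.27, -0.76, 0.51, -0.36, -2.7]]
16 1 -38 60 [[0.78, 0.19, -0.52, 0.28, -0.66, 0.7]]
16 1 -38 -8 [[0.73, 0.31, -0.54, 0.33, -0.51, 0.68]]
16 1 -105 -8 [[0.78, 0.27, -0.76, 0.51, -0.36, 0.44]]
20 0 -38 60 [[0.79, 0.16, -0.62, 0.42, -0.55, -2.58]]
20 0 -38 -8 [[0.73, 0.29, -0.66, 0.55, -0.39, -2.67]]
20 0 -105 -8 []
20 1 -38 60 [[0.79, 0.16, -0.62, 0.42, -0.55, 0.56]]
20 1 -38 -8 [[0.73, 0.29, -0.66, 0.55, -0.39, 0.48]]
20 1 -105 -8 [[0.67, 0.25, -0.92, 1.06, -0.21, -0.01]]
24 0 -38 60 [[0.78, 0.14, -0.72, 0.62, -0.44, -2.77]]
24 0 -38 -8 [[0.64, 0.26, -0.81, 1.01, -0.24, -3.05]]
24 0 -105 -8 []
24 1 -38 60 [[0.78, 0.14, -0.72, 0.62, -0.44, 0.37]]
24 1 -38 -8 [[0.64, 0.26, -0.81, 1.01, -0.24, 0.09]]
24 1 -105 -8 []
```

```bash
cat > sim.py <<'E'
from ik import *
def step(q,dx,turn,wr,lim=7.16):
    p,R=fk(q,K,-1);pt=p+R@np.array(dx)*10;Rd=R@Ro.from_euler('z',turn,degrees=True).as_matrix()
    def f(x):
        a,B=fk(x,K,-1);return np.r_[(a-pt),Ro.from_matrix(B.T@Rd).as_rotvec()*wr]
    dq=np.array([2.79,2.79,3.14,3.14,3.14,3.14])*.7/12
    lo=np.maximum(LO+.005,q-dq);hi=np.minimum(HI-.005,q+dq)
    lo=np.minimum(lo,q-1e-6);hi=np.maximum(hi,q+1e-6)
    return least_squares(f,q,bounds=(lo,hi)).x
def info(q):
    p,R=fk(q,K,-1);z=R[:,2]
    return 'p',p.round(0).tolist(),'tilt',round(np.degrees(np.arccos(-z[2])),2),'z',z.round(3).tolist(),'yawy',round(np.degrees(np.arctan2(-R[0,1],R[1,1])),2),'q',q.round(2).tolist()
E
python3 - <<'E'
from sim import *
from kin import J
for wr in (100,200,400,800,1500):
    q=J[3].copy()
    for i in range(12): q=step(q,[-4,0,0],0,wr)
    print(wr,info(q))
E
```

```text
100 ('p', [1095.0, -11.0, 563.0], 'tilt', np.float64(60.46), 'z', [0.866, -0.086, -0.493], 'yawy', np.float64(0.67), 'q', [0.2, 0.96, 1.41, 0.31, -1.0, -1.67])
200 ('p', [1055.0, -12.0, 488.0], 'tilt', np.float64(45.54), 'z', [0.71, -0.071, -0.7], 'yawy', np.float64(3.11), 'q', [0.2, 0.96, 1.41, 0.22, -1.25, -1.63])
400 ('p', [981.0, -12.0, 374.0], 'tilt', np.float64(22.16), 'z', [0.375, -0.038, -0.926], 'yawy', np.float64(5.65), 'q', [0.18, 1.0, 1.41, 0.11, -1.61, -1.62])
800 ('p', [929.0, -10.0, 307.0], 'tilt', np.float64(6.84), 'z', [0.118, -0.012, -0.993], 'yawy', np.float64(6.39), 'q', [0.17, 1.04, 1.41, 0.03, -1.82, -1.62])
1500 ('p', [912.0, -10.0, 288.0], 'tilt', np.float64(1.99), 'z', [0.035, -0.004, -0.999], 'yawy', np.float64(6.46), 'q', [0.17, 1.06, 1.41, 0.01, -1.89, -1.62])
```

```bash
python3 - <<'E'
from sim import *
from plan import *
q0=np.array([.698,.13,-.838,1.038,-.328,-3.095])
def go(q,target,n,wr=650):
    for i in range(n):
        p,R=fk(q,K,-1);d=np.array(target)-p;L=np.linalg.norm(d)
        if L<2: break
        d=d*min(1,39/L); q=step(q,(R.T@d)/10,0,wr)
    return q
def err(q):
    p,R=fk(q,K,-1);z=R[:,2];return 'tilt %.1f roll %.1f yaw %.1f'%(np.degrees(np.arctan2(z@h,-z[2])),np.degrees(np.arcsin(z@My)),np.degrees(np.arctan2(-R[0,1],R[1,1]))-6.8)
for st in((430,205,250),(430,205,160),(470,-100,250),(430,100,200)):
    q=go(q0,fromM(-60,0,150),6); q1=go(q,st,20)
    print(st,err(q1),info(q1)[1],q1.round(2))
    for dw in((-1,0,0),(0,0,-1),(-.7,0,-.7),(-.7,.7,0),(-.7,-.7,0)):
        q=q1
        o=[]
        for i in range(24):
            R=fk(q,K,-1)[1];q=step(q,R.T@np.array(dw)*4,0,650)
            if i%4==3:o.append(err(q).replace('tilt ','').replace('roll','').replace('yaw','')+str(fk(q,K,-1)[0].round(0).tolist()))
        print('  ',dw,o)
E
```

```text
(430, 205, 250) tilt 29.2 roll -0.7 yaw 0.2 [430.0, 205.0, 250.0] [ 0.95 -0.1  -0.86  0.73 -0.59 -2.96]
   (-1, 0, 0) ['26.6  0.2  1.9[307.0, 187.0, 272.0]', '21.7  1.5  5.1[252.0, 170.0, 297.0]', '16.7  2.0  7.9[216.0, 173.0, 313.0]', '11.7  1.9  10.6[180.0, 190.0, 324.0]', '6.7  1.4  13.3[138.0, 218.0, 332.0]', '1.8  0.5  16.4[87.0, 254.0, 335.0]']
   (0, 0, -1) ['24.4  0.1  1.6[447.0, 190.0, 151.0]', '17.8  -0.0  2.2[467.0, 188.0, 79.0]', '11.9  -2.8  1.6[491.0, 210.0, 5.0]', '6.1  -4.4  1.4[523.0, 235.0, -93.0]', '1.4  -4.0  1.4[551.0, 252.0, -225.0]', '-1.3  -3.2  1.4[566.0, 261.0, -376.0]']
   (-0.7, 0, -0.7) ['24.9  0.5  2.2[348.0, 180.0, 187.0]', '18.7  0.4  3.3[289.0, 189.0, 162.0]', '12.2  0.0  4.5[240.0, 204.0, 127.0]', '5.8  -0.9  5.7[188.0, 230.0, 76.0]', '0.1  -2.2  6.4[112.0, 263.0, -5.0]', '-3.0  -4.5  6.5[1.0, 283.0, -90.0]']
   (-0.7, 0.7, 0) ['26.3  -0.0  1.9[347.0, 304.0, 276.0]', '22.2  0.5  4.7[283.0, 408.0, 305.0]', '19.0  0.5  7.4[212.0, 523.0, 326.0]', '16.8  0.3  9.8[130.0, 643.0, 340.0]', '15.6  -0.0  11.5[36.0, 764.0, 348.0]', '15.6  0.3  11.9[-71.0, 869.0
[... 3745 characters left out ...]
6.0, 126.0, 164.0]', '12.0  -0.5  0.4[244.0, 157.0, 144.0]', '5.9  -1.2  1.2[196.0, 186.0, 104.0]', '-0.1  -2.5  2.0[136.0, 226.0, 36.0]', '-2.9  -3.9  2.1[31.0, 250.0, -60.0]']
   (-0.7, 0.7, 0) ['26.6  0.1  1.5[342.0, 197.0, 229.0]', '22.0  1.1  4.4[288.0, 290.0, 264.0]', '17.9  1.5  7.2[231.0, 397.0, 289.0]', '14.7  1.4  9.9[162.0, 514.0, 305.0]', '12.5  1.0  12.2[81.0, 635.0, 316.0]', '11.2  0.7  14.1[-11.0, 756.0, 323.0]']
   (-0.7, -0.7, 0) ['27.9  -0.2  0.4[330.0, -15.0, 223.0]', '27.8  -0.4  0.3[217.0, -123.0, 225.0]', '27.8  -2.0  -0.5[101.0, -190.0, 226.0]', '25.4  -5.7  -2.1[29.0, -196.0, 251.0]', '22.0  -9.0  -3.5[-19.0, -207.0, 287.0]', '18.3  -11.5  -4.4[-63.0, -231.0, 338.0]']
```

```bash
python3 - <<'E'
from plan import *
p,R=plan(fromM(-45,0,140),0,step=40);print()
plan([428,205,250],0,step=40,P0=p,R0=R);print()
print((R.T@[0,0,-40]/10).round(2))
E
```

```text
[np.float64(0.72), np.float64(-0.12), np.float64(-2.66)] 0.0
[np.float64(0.72), np.float64(-0.12), np.float64(-2.66)] 0.0
[np.float64(0.72), np.float64(-0.12), np.float64(-2.66)] 0.0

[np.float64(3.56), np.float64(-0.65), np.float64(-1.63)] 0.0

[1.97 0.05 3.48]
```

Call:
servo_tool([
  {"x": 0.7,"y": -0.1,"z": -2.7,"turn": 0,"fingers": 8.5},
  {"x": 0.7,"y": -0.1,"z": -2.7,"turn": 0,"fingers": 8.5},
  {"x": 0.7,"y": -0.1,"z": -2.7,"turn": 0,"fingers": 8.5},
  {"x": 3.6,"y": -0.7,"z": -1.6,"turn": 0,"fingers": 8.5},
  {"x": 2,"y": 0,"z": 3.5,"turn": 0,"fingers": 8.5},
  {"x": 1.9,"y": 0,"z": 3.5,"turn": 0,"fingers": 8.5},
  {"x": 1.8,"y": 0,"z": 3.6,"turn": 0,"fingers": 8.5},
  {"x": 1.7,"y": 0,"z": 3.6,"turn": 0,"fingers": 8.5},
])

```text
clock: 8.93
position: [443.5, 191.6, 152.6]
ee_rot: [-0.074, 0.974, 0.016, 0.212]
contact_force: [0.8, -0.5, -0.2]
gripper_width: 84.8
```

```bash
python3 st.py
```

```text
t 8.93 j [ 0.73   0.053 -1.004  1.007 -0.273 -3.096] p [443.5 191.6 152.6] w 84.8 F [ 0.8 -0.5 -0.2]
x yaw -171.29 R [[-0.899, -0.151, 0.41], [-0.138, 0.989, 0.062], [-0.415, -0.001, -0.91]] tilt 24.53
```

Call:
servo_tool([
  {"x": 1.6,"y": 0,"z": 3.6,"turn": 0,"fingers": 8.5},
  {"x": 1.5,"y": 0,"z": 3.7,"turn": 0,"fingers": 8.5},
  {"x": 1.4,"y": 0,"z": 3.7,"turn": 0,"fingers": 8.5},
  {"x": 1.3,"y": 0,"z": 3.8,"turn": 0,"fingers": 8.5},
])

```text
clock: 9.27
position: [462.3, 189.4, 76.3]
ee_rot: [-0.079, 0.985, 0.008, 0.151]
contact_force: [0.7, 0.1, 0.0]
gripper_width: 85.1
```

```bash
python3 st.py
```

```text
t 9.27 j [ 0.625  0.236 -0.991  1.085 -0.161 -3.096] p [462.3 189.4  76.3] w 85.1 F [0.7 0.1 0. ]
x yaw -170.77 R [[-0.942, -0.158, 0.296], [-0.153, 0.987, 0.039], [-0.298, -0.009, -0.954]] tilt 17.37
```

```bash
python3 - <<'E'
from plan import *
from ik import ik
R=Ro.from_quat(arm.read_state()['ee_rot']).as_matrix()
R2=R@Ro.from_euler('z',2.3,degrees=True).as_matrix()
g=fromM(-41,0,-7);pre=g-70*R2[:,2];print('g',g.round(1),'pre',pre.round(1))
p,_=plan([440,208,250],2.3,step=40);print()
plan(pre,0,40,P0=p,R0=R2)
for t in (pre,g,g-65*Mx,g-65*Mx+60*ez): print([s.round(2) for s in ik(t,R2,n=15)])
E
```

```text
g [542.4 225.2 127.9] pre [521.7 222.5 194.7]
[np.float64(-0.67), np.float64(0.41), np.float64(-3.43)] 0.46
[np.float64(-0.67), np.float64(0.41), np.float64(-3.43)] 0.46
[np.float64(-0.67), np.float64(0.42), np.float64(-3.43)] 0.46
[np.float64(-0.66), np.float64(0.42), np.float64(-3.43)] 0.46
[np.float64(-0.66), np.float64(0.43), np.float64(-3.43)] 0.46

[np.float64(-2.09), np.float64(0.15), np.float64(2.58)] 0.0
[np.float64(-2.09), np.float64(0.15), np.float64(2.58)] 0.0
[np.float64(-2.09), np.float64(0.15), np.float64(2.58)] 0.0
[array([ 0.77,  0.19, -0.52,  0.3 , -0.64, -2.45])]
[array([ 0.74,  0.3 , -0.59,  0.39, -0.46, -2.52])]
[array([ 0.77,  0.26, -0.81,  0.63, -0.3 , -2.81])]
[array([ 0.81,  0.18, -0.67,  0.39, -0.52, -2.59])]
```

Call:
servo_tool([
  {"x": -0.7,"y": 0.4,"z": -3.0,"turn": 0,"fingers": 8.5},
  {"x": -0.7,"y": 0.4,"z": -3.4,"turn": 0,"fingers": 8.5},
  {"x": -0.7,"y": 0.4,"z": -3.4,"turn": 0.3,"fingers": 8.5},
  {"x": -0.7,"y": 0.4,"z": -3.4,"turn": 1,"fingers": 8.5},
  {"x": -0.7,"y": 0.4,"z": -3.4,"turn": 1,"fingers": 8.5},
  {"x": -2.1,"y": 0.2,"z": 2.3,"turn": 0,"fingers": 8.5},
  {"x": -2.1,"y": 0.2,"z": 2.3,"turn": 0,"fingers": 8.5},
  {"x": -2.1,"y": 0.1,"z": 2.3,"turn": 0,"fingers": 8.5},
  {"x": 0,"y": 0,"z": 0,"turn": 0,"fingers": 8.5},
])

```text
clock: 10.02
position: [539.5, 216.0, 167.8]
ee_rot: [-0.057, 0.985, 0.003, 0.163]
contact_force: [0.1, -0.6, 0.4]
gripper_width: 84.9
```

```bash
python3 st.py; python3 - <<'E'
from plan import *
snap('wrist','w5');s=arm.read_state();print(inM(s['position']))
g=fromM(-41,0,-7);R=Ro.from_quat(s['ee_rot']).as_matrix();print('to go tool cm',(R.T@(g-s['position'])/10).round(2))
E
```

```text
t 10.02 j [ 0.744  0.233 -0.571  0.398 -0.541 -2.519] p [539.5 216.  167.8] w 84.9 F [ 0.1 -0.6  0.4]
x yaw -173.24 R [[-0.94, -0.114, 0.322], [-0.111, 0.993, 0.025], [-0.322, -0.012, -0.947]] tilt 18.82
[-25.5  -9.5  30.7]
to go tool cm [0.78 1.   3.99]
```

View pics/w5.png

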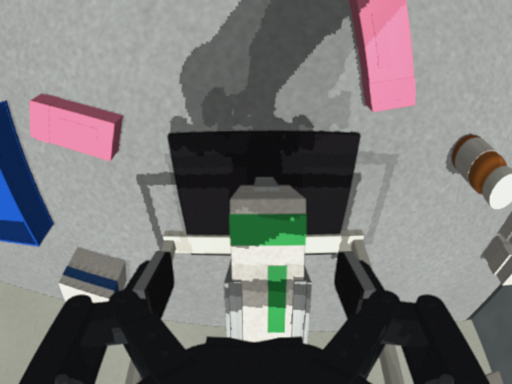

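```bash
python3 - <<'E'
from plan import *
rs=[]
for f in('w1','w3','w4','w5'):
    s=load(f);g,_=masks(s);L=[r for r in rects(g,60)]
    # band: widest
    r=max(L,key=lambda r:r[0]);print(f,r[0],np.round(r[1][0],1),np.round(r[1][1],1));rs.append(ray(s,*r[1][0],1))
P,e=tri(rs);print(P.round(1),e,inM(P)); P,e=tri([rs[0],rs[2],rs[3]]);print(P.round(1),e,inM(P))
P,e=tri([rs[1],rs[3]]);print(P.round(1),e,inM(P))
E
```

```text
w1 329.0 [210.4 174.5] [31.3 11.6]
w3 495.0 [236. 113.] [14. 38.]
w4 1623.5 [250. 210.] [26. 70.]
w5 2232.0 [267.5 229. ] [30. 77.]
[538.6 224.3 146.4] [0.2, 0.5, 0.1, 0.3] [-35.1  -0.4  10.9]
[538.3 224.3 146.4] [0.0, 0.1, 0.1] [-35.3  -0.4  11.1]
[540.6 224.5 144.1] [0.2, 0.2] [-34.6  -0.5   7.9]
```

Call:
servo_tool([
  {"x": 0.4,"y": 0.5,"z": 0.5,"turn": 0,"fingers": 8.5},
  {"x": 0.4,"y": 0.45,"z": 0.9,"turn": 0,"fingers": 8.5},
  {"x": 0,"y": 0,"z": 0.9,"turn": 0,"fingers": 8.5},
  {"x": 0,"y": 0,"z": 0.9,"turn": 0,"fingers": 8.5},
  {"x": 0,"y": 0,"z": 0.8,"turn": 0,"fingers": 8.5},
  {"x": 0,"y": 0,"z": 0,"turn": 0,"fingers": 8.5},
  {"x": 0,"y": 0,"z": 0,"turn": 0,"fingers": 8.5},
])

```text
clock: 10.65
position: [541.8, 223.3, 127.8]
ee_rot: [-0.057, 0.985, 0.002, 0.163]
contact_force: [0.5, -1.1, -0.1]
gripper_width: 84.9
```

```bash
python3 st.py; python3 - <<'E'
from plan import *
snap('wrist','w6');snap('side','d6');s=arm.read_state();print(inM(s['position']))
g=fromM(-41,-.4,-8);R=Ro.from_quat(s['ee_rot']).as_matrix();print('to go tool cm',(R.T@(g-s['position'])/10).round(2))
E
```

```text
t 10.65 j [ 0.738  0.29  -0.64   0.502 -0.426 -2.629] p [541.8 223.3 127.8] w 84.9 F [ 0.5 -1.1 -0.1]
x yaw -173.21 R [[-0.94, -0.114, 0.321], [-0.112, 0.993, 0.024], [-0.322, -0.014, -0.947]] tilt 18.8
[-41.1  -1.5  -6.2]
to go tool cm [-0.04  0.11  0.17]
```

View pics/w6.png

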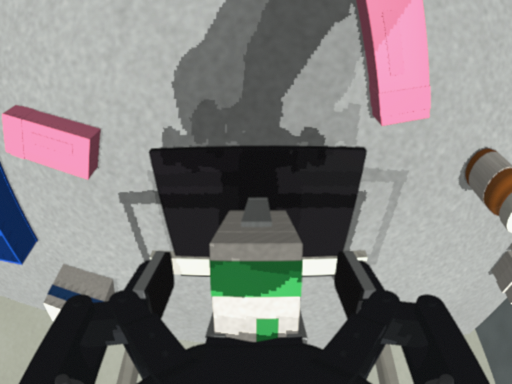

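Call:
servo_tool([
  {"x": 0,"y": 0.1,"z": 0.15,"turn": 0,"fingers": 8.5},
  {"x": 0,"y": 0,"z": 0,"turn": 0,"fingers": 3},
  {"x": 0,"y": 0,"z": 0,"turn": 0,"fingers": 3},
  {"x": 0,"y": 0,"z": 0,"turn": 0,"fingers": 3},
  {"x": 0,"y": 0,"z": 0,"turn": 0,"fingers": 3},
  {"x": 0,"y": 0,"z": 0,"turn": 0,"fingers": 3},
  {"x": 0,"y": 0,"z": 0,"turn": 0,"fingers": 3},
  {"x": 0,"y": 0,"z": 0,"turn": 0,"fingers": 3},
])

```text
clock: 11.42
position: [542.2, 224.8, 127.0]
ee_rot: [-0.057, 0.985, 0.003, 0.164]
contact_force: [-2.2, -0.9, 2.7]
gripper_width: 44.1
```

```bash
python3 st.py; python3 - <<'E'
from plan import *
snap('wrist','w7');snap('scene','s7');s=arm.read_state();print(inM(s['position']))
R=Ro.from_quat(s['ee_rot']).as_matrix();print('pull 1cm tool',(R.T@(-Mx)).round(3))
E
```

```text
t 11.42 j [ 0.739  0.293 -0.641  0.507 -0.423 -2.635] p [542.2 224.8 127. ] w 44.1 F [-2.2 -0.9  2.7]
x yaw -173.2 R [[-0.94, -0.114, 0.322], [-0.112, 0.993, 0.024], [-0.323, -0.013, -0.946]] tilt 18.86
[-41.7  -0.4  -7.7]
pull 1cm tool [0.981 0.003 0.194]
```

View pics/w7.png

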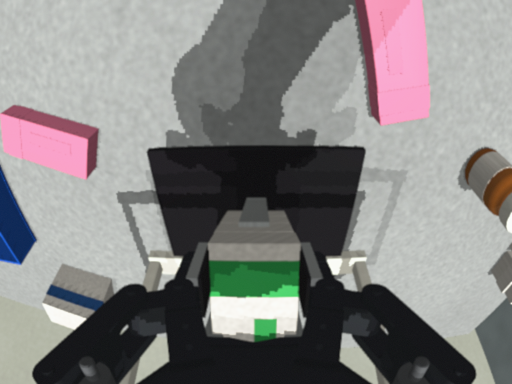

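Call:
servo_tool([
  {"x": 0.49,"y": 0,"z": 0.1,"turn": 0,"fingers": 3},
  {"x": 0.98,"y": 0,"z": 0.2,"turn": 0,"fingers": 3},
  {"x": 0.98,"y": 0,"z": 0.2,"turn": 0,"fingers": 3},
  {"x": 0,"y": 0,"z": 0,"turn": 0,"fingers": 3},
])

```text
clock: 11.85
position: [519.7, 221.8, 113.6]
ee_rot: [-0.058, 0.985, 0.003, 0.163]
contact_force: [-3.6, 1.1, 2.1]
gripper_width: 45.1
```

```bash
python3 st.py; python3 - <<'E'
from plan import *
snap('wrist','w8');s=arm.read_state();print(inM(s['position']))
E
```

```text
t 11.85 j [ 0.749  0.278 -0.731  0.604 -0.362 -2.748] p [519.7 221.8 113.6] w 45.1 F [-3.6  1.1  2.1]
x yaw -173.11 R [[-0.94, -0.115, 0.322], [-0.114, 0.993, 0.025], [-0.322, -0.013, -0.947]] tilt 18.82
[-67.8  -0.8  -8. ]
```

View pics/w8.png

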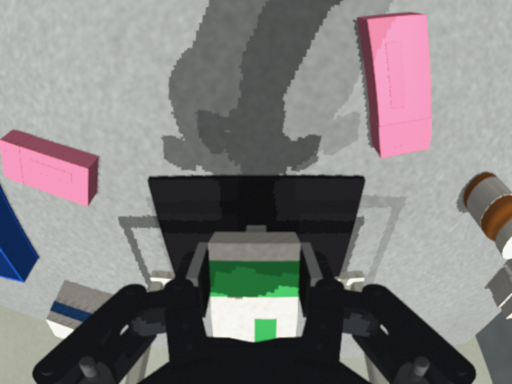

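```bash
python3 - <<'E'
from sim import *
from plan import *
s=arm.read_state();q=s['joints']
for i in range(5):
    q=step(q,[.95,0,.19],0,650);p,R=fk(q,K,-1);print(inM(p),info(q)[3],q.round(2))
for i in range(3):
    q=step(q,[-0.3,0,-2],0,650);p,R=fk(q,K,-1);print(inM(p),p.round(),info(q)[3],q.round(2))
E
```

```text
[-77.7  -0.8  -8. ] 18.79 [ 0.75  0.27 -0.76  0.65 -0.34 -2.8 ]
[-87.3  -0.8  -8. ] 18.79 [ 0.75  0.27 -0.8   0.71 -0.31 -2.86]
[-97.   -0.9  -8. ] 18.79 [ 0.74  0.26 -0.84  0.77 -0.29 -2.92]
[-106.7   -0.9   -8. ] 18.79 [ 0.73  0.26 -0.88  0.86 -0.26 -3.  ]
[-116.4   -0.9   -8.1] 18.79 [ 0.71  0.25 -0.92  0.96 -0.24 -3.09]
[-111.2   -0.7    9.3] [474. 216. 107.] 19.01 [ 0.77  0.22 -0.88  0.78 -0.3  -2.96]
[-104.4   -0.4   28.3] [470. 216. 127.] 19.01 [ 0.81  0.19 -0.83  0.64 -0.38 -2.84]
[-97.7  -0.1  47.4] [467. 216. 147.] 19.01 [ 0.84  0.15 -0.78  0.55 -0.45 -2.77]
```

Call:
servo_tool([
  {"x": 0.98,"y": 0,"z": 0.2,"turn": 0,"fingers": 3},
  {"x": 0.98,"y": 0,"z": 0.2,"turn": 0,"fingers": 3},
  {"x": 0.98,"y": 0,"z": 0.2,"turn": 0,"fingers": 3},
  {"x": 0.98,"y": 0,"z": 0.2,"turn": 0,"fingers": 3},
  {"x": 0.5,"y": 0,"z": 0.1,"turn": 0,"fingers": 3},
  {"x": 0,"y": 0,"z": 0,"turn": 0,"fingers": 3},
])

```text
clock: 12.4
position: [481.6, 216.8, 91.0]
ee_rot: [-0.058, 0.985, 0.003, 0.163]
contact_force: [-3.6, -0.2, 1.5]
gripper_width: 44.3
```

```bash
python3 st.py; python3 - <<'E'
from plan import *
snap('side','d9');snap('wrist','w9');s=arm.read_state();print(inM(s['position']))
im=cv2.resize(cv2.imread('pics/d9.png')[170:320,170:330],(640,600),interpolation=cv2.INTER_CUBIC);cv2.imwrite('pics/d9c.png',im)
E
```

```text
t 12.4 j [ 0.718  0.254 -0.903  0.927 -0.244 -3.057] p [481.6 216.8  91. ] w 44.3 F [-3.6 -0.2  1.5]
x yaw -173.12 R [[-0.94, -0.115, 0.321], [-0.113, 0.993, 0.024], [-0.322, -0.014, -0.947]] tilt 18.8
[-112.2   -1.2   -8.5]
```

View pics/d9c.png

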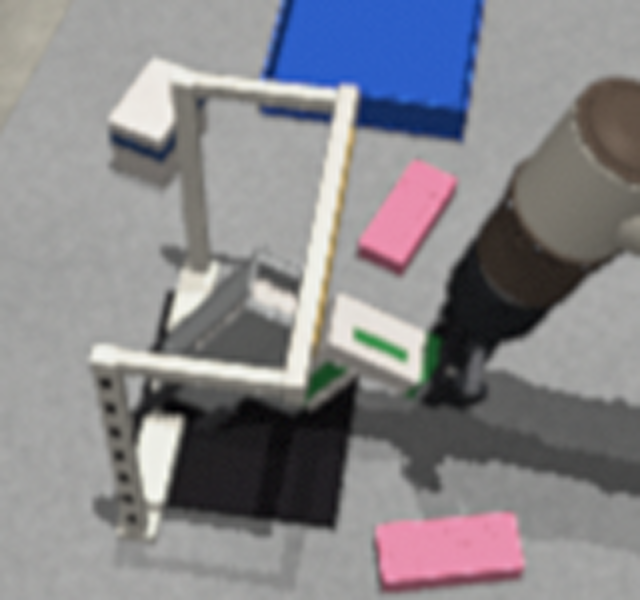

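View pics/w9.png

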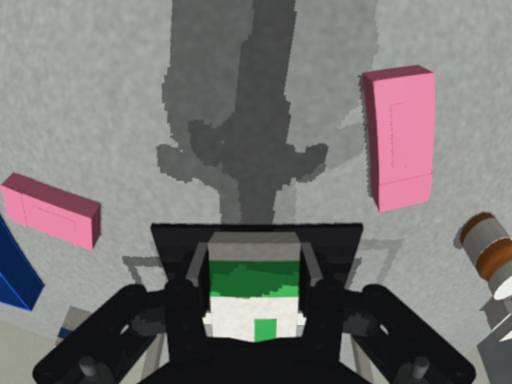

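Call:
servo_tool([
  {"x": 0.1,"y": 0,"z": -0.5,"turn": 0,"fingers": 3},
  {"x": 0.2,"y": 0,"z": -1,"turn": 0,"fingers": 3},
  {"x": 0.2,"y": 0,"z": -1,"turn": 0,"fingers": 3},
  {"x": 0.4,"y": 0,"z": -2,"turn": 0,"fingers": 3},
  {"x": 0.4,"y": 0,"z": -2,"turn": 0,"fingers": 3},
  {"x": 0.4,"y": 0,"z": -2,"turn": 0,"fingers": 3},
  {"x": 0.4,"y": 0,"z": -2,"turn": 0,"fingers": 3},
  {"x": 0,"y": 0,"z": 0,"turn": 0,"fingers": 3},
])

```text
clock: 13.17
position: [428.8, 214.4, 187.2]
ee_rot: [-0.057, 0.985, 0.006, 0.165]
contact_force: [1.4, 0.8, -0.4]
gripper_width: 44.5
```

```bash
python3 st.py; python3 - <<'E'
from plan import *
snap('side','d10');snap('scene','s10');s=arm.read_state();print(inM(s['position']))
a=cv2.resize(cv2.imread('pics/d10.png')[170:320,170:330],(400,375),interpolation=cv2.INTER_CUBIC)
b=cv2.resize(cv2.imread('pics/s10.png')[120:260,250:400],(400,375),interpolation=cv2.INTER_CUBIC);cv2.imwrite('pics/c10.png',np.hstack([a,b]))
E
```

```text
t 13.17 j [ 0.93   0.037 -0.771  0.456 -0.584 -2.745] p [428.8 214.4 187.2] w 44.5 F [ 1.4  0.8 -0.4]
x yaw -173.24 R [[-0.939, -0.115, 0.325], [-0.111, 0.993, 0.03], [-0.326, -0.008, -0.945]] tilt 19.05
[-111.9    1.4   99. ]
```

View pics/c10.png

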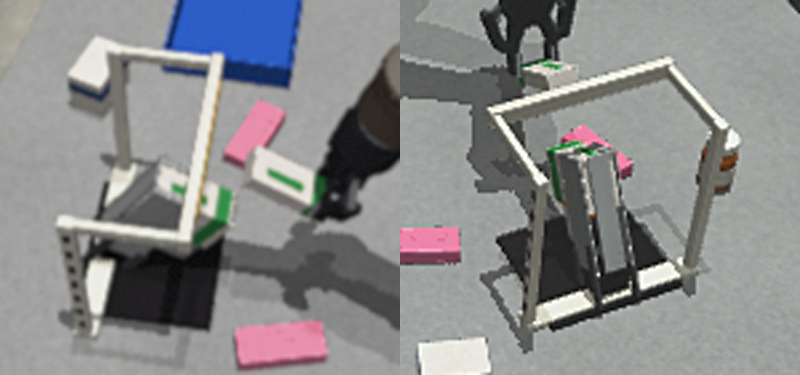

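```bash
python3 - <<'E'
from plan import *
R=Ro.from_quat(arm.read_state()['ee_rot']).as_matrix();p=np.array(arm.read_state()['position'])
for f in('d10','s10'):
    s=load(f);v,u=np.mgrid[0:384,0:512];d=s['d'].astype(float)
    c=np.stack([(u-s['cx'])/s['fx']*d,(v-s['cy'])/s['fy']*d,d,np.ones_like(d)],-1);P=(c@s['pose'].T)[...,:3]
    L=(P-p)@R
    m=(d>0)&(L[...,0]>-120)&(L[...,0]<40)&(abs(L[...,1])<28)&(L[...,2]>-60)&(L[...,2]<25)&(s['p'].max(-1)>120)
    q=L[m];print(f,len(q),np.percentile(q,[2,50,98],axis=0).round(1).tolist())
    t=q[(q[:,0]<-15)&(abs(q[:,1])<20)]
    # ransac top plane z=a+b x (+c y)
    best=0
    rng=np.random.default_rng(0)
    for i in range(500):
        k=t[rng.choice(len(t),3,replace=False)]
        try: co=np.linalg.solve(np.c_[np.ones(3),k[:,:2]],k[:,2])
        except Exception: continue
        if abs(co[1])>1.2 or abs(co[2])>.5: continue
        n=(abs(np.c_[np.ones(len(t)),t[:,:2]]@co-t[:,2])<3).sum()
        if n>best:best,bc=n,co
    g=abs(np.c_[np.ones(len(t)),t[:,:2]]@bc-t[:,2])<3
    co=np.linalg.lstsq(np.c_[np.ones(g.sum()),t[g][:,:2]],t[g][:,2],rcond=None)[0]
    print(g.sum(),len(t),'pitch deg',np.degrees(np.arctan(co[1:])),co[0])
E
```

```text
d10 454 [[-97.0, -23.0, -40.0], [-58.8, 3.9, -30.9], [-12.5, 23.7, -12.5]]
260 314 pitch deg [11.17055281 -0.81874627] -21.370051744140447
s10 136 [[-100.0, -23.2, -38.5], [-91.2, -1.3, -29.7], [-14.8, 23.4, -18.9]]
64 110 pitch deg [ 9.62048252 -1.79548157] -21.144856845118507
```

```bash
cat > simgo.py <<'E'
from sim import *
from plan import *
def go(q,target,n=40,wr=650):
    for i in range(n):
        p,R=fk(q,K,-1);d=np.array(target)-p;L=np.linalg.norm(d)
        if L<2: break
        d=d*min(1,39/L); q=step(q,(R.T@d)/10,0,wr)
    return q
def err(q):
    p,R=fk(q,K,-1);z=R[:,2];y=R[:,1]*np.sign(R[1,1]);return 'tilt %.1f roll %.1f yaw %.1f'%(np.degrees(np.arctan2(z@h,-z[2])),np.degrees(np.arcsin(z@My)),np.degrees(np.arctan2(-y[0],y[1]))-6.8)
E
python3 - <<'E'
from simgo import *
q0=np.array(arm.read_state()['joints']);q0[5]+=np.pi
print(err(q0))
for st in((430,205,160),(430,205,200),(400,100,180),(380,0,180),(420,-50,160),(450,-120,150),(380,-100,200)):
    q1=go(q0,(st[0],st[1],st[2]))
    print(st,err(q1),fk(q1,K,-1)[0].round(),q1.round(2))
    for dw in((-1,0,0),(0,0,-1),(-.7,0,-.7),(-.7,.7,0),(-.7,.5,-.5)):
        q=q1;o=[]
        for i in range(14):
            R=fk(q,K,-1)[1];q=step(q,R.T@np.array(dw)*4,0,650)
            if i%2==1:o.append(err(q).replace('tilt ','').replace('roll','').replace('yaw','')+str(fk(q,K,-1)[0].round(0).astype(int).tolist()))
        print('  ',dw,o)
E
```

```text
tilt 18.8 roll -0.7 yaw -0.2
(430, 205, 160) tilt 18.8 roll -0.7 yaw -0.2 [430. 205. 160.] [ 0.9   0.07 -0.83  0.52 -0.49  0.35]
   (-1, 0, 0) ['18.8  -0.7  -0.2[350, 205, 160]', '18.8  -0.7  -0.2[271, 205, 160]', '18.0  -0.9  -0.3[208, 212, 169]', '17.3  -1.1  -0.4[148, 221, 169]', '17.0  -1.3  -0.4[77, 229, 169]', '17.0  -1.3  -0.4[-3, 229, 169]', '17.0  -1.3  -0.4[-83, 229, 169]']
   (0, 0, -1) ['17.7  -0.7  -0.2[432, 206, 93]', '15.3  -1.5  -0.5[439, 214, 50]', '13.5  -4.1  -1.1[445, 229, 7]', '11.7  -5.5  -1.4[454, 241, -47]', '9.7  -7.3  -1.8[467, 257, -102]', '7.8  -9.1  -2.0[480, 273, -162]', '6.2  -10.6  -2.2[493, 287, -227]']
   (-0.7, 0, -0.7) ['18.4  -0.7  -0.1[376, 204, 110]', '15.6  -1.3  -0.3[340, 221, 93]', '12.9  -2.1  -0.5[303, 242, 75]', '10.4  -3.1  -0.7[262, 264, 52]', '8.3  -4.3  -0.9[216, 288, 25]', '6.4  -5.5  -1.1[164, 309, -8]', '4.9  -6.8  -1.2[108, 324, -45]']
   (-0.7, 0.7, 0) ['18.8  -0.7  -0.2[374, 261, 160]', '18.8  -0.7  -0.2[318, 317, 160]', '18.8  -0.7  -0.2[262, 373, 160]', '18.8  -0.7  -0.2[206, 429, 160]', '18.8  -0.7  -0.2[150, 485, 160]', '18.8
[... 7846 characters left out ...]
8.2  0.9  0.2[281, -117, 103]', '17.5  2.3  0.3[245, -131, 63]', '16.6  2.5  -0.1[208, -131, 27]', '15.3  2.1  -0.6[168, -125, 2]', '13.8  2.0  -0.9[129, -123, -14]', '11.9  2.6  -1.4[105, -136, -20]']
   (-0.7, 0.7, 0) ['18.7  -0.5  -0.1[326, -49, 201]', '18.3  0.2  0.2[286, -10, 201]', '17.4  1.0  0.5[263, 28, 199]', '16.4  1.4  0.6[243, 78, 198]', '15.7  1.4  0.6[209, 137, 197]', '15.6  1.4  0.6[156, 194, 197]', '15.6  1.4  0.6[100, 250, 197]']
   (-0.7, 0.5, -0.5) ['18.8  -0.6  -0.2[325, -62, 160]', '17.0  1.0  0.3[293, -38, 153]', '14.6  2.8  0.8[270, -16, 154]', '12.1  4.2  1.1[248, 11, 155]', '9.6  5.1  1.3[227, 44, 157]', '7.1  5.3  1.3[202, 87, 157]', '5.2  4.8  1.3[169, 138, 152]']
```

```bash
python3 - <<'E'
from plan import *
plan([400,100,225],-28,n=4)
E
```

```text
[np.float64(0.66), np.float64(-2.74), np.float64(-1.27)] -7.0
[np.float64(0.99), np.float64(-2.64), np.float64(-1.27)] -7.0
[np.float64(1.3), np.float64(-2.5), np.float64(-1.27)] -7.0
[np.float64(1.6), np.float64(-2.32), np.float64(-1.27)] -7.0
```

Call:
servo_tool([
  {"x": 0.7,"y": -2.7,"z": -1.3,"turn": -7,"fingers": 3},
  {"x": 1.0,"y": -2.6,"z": -1.3,"turn": -7,"fingers": 3},
  {"x": 1.3,"y": -2.5,"z": -1.3,"turn": -7,"fingers": 3},
  {"x": 1.6,"y": -2.3,"z": -1.3,"turn": -7,"fingers": 3},
  {"x": 0,"y": 0,"z": 0,"turn": -7,"fingers": 3},
  {"x": 0,"y": 0,"z": 0,"turn": -7,"fingers": 3},
  {"x": 0,"y": 0,"z": 0,"turn": -7,"fingers": 3},
  {"x": 0,"y": 0,"z": 0,"turn": -7,"fingers": 3},
  {"x": 0,"y": 0,"z": 0,"turn": -7,"fingers": 3},
])

```text
clock: 14.02
position: [399.5, 103.0, 223.0]
ee_rot: [-0.559, 0.813, -0.083, 0.14]
contact_force: [0.2, 1.2, -1.4]
gripper_width: 44.4
```

```bash
python3 st.py
```

```text
t 14.02 j [ 0.799 -0.153 -0.805  0.338 -0.701 -1.4  ] p [399.5 103.  223. ] w 44.4 F [ 0.2  1.2 -1.4]
x yaw -109.79 R [[-0.335, -0.886, 0.319], [-0.932, 0.361, 0.022], [-0.135, -0.291, -0.947]] tilt 18.68
```

Call:
servo_tool([
  {"x": 0,"y": 0,"z": 0,"turn": -7,"fingers": 3},
  {"x": 0,"y": 0,"z": 0,"turn": -7,"fingers": 3},
  {"x": 0,"y": 0,"z": 0,"turn": -7,"fingers": 3},
  {"x": 0,"y": 0,"z": 0,"turn": -7,"fingers": 3},
  {"x": 0,"y": 0,"z": 0,"turn": -7,"fingers": 3},
  {"x": 0,"y": 0,"z": 0,"turn": -7,"fingers": 3},
  {"x": 0,"y": 0,"z": 0,"turn": -7,"fingers": 3},
  {"x": 0,"y": 0,"z": 0,"turn": -7,"fingers": 3},
  {"x": 0,"y": 0,"z": 0,"turn": -7,"fingers": 3},
  {"x": 0,"y": 0,"z": 0,"turn": -7,"fingers": 3},
])

```text
clock: 14.85
position: [399.5, 103.2, 222.9]
ee_rot: [0.924, -0.345, 0.148, -0.067]
contact_force: [0.1, 0.1, -1.2]
gripper_width: 44.5
```

Call:
servo_tool([
  {"x": 0,"y": 0,"z": 0,"turn": -7,"fingers": 3},
  {"x": 0,"y": 0,"z": 0,"turn": -7,"fingers": 3},
  {"x": 0,"y": 0,"z": 0,"turn": -7,"fingers": 3},
  {"x": 0,"y": 0,"z": 0,"turn": -7,"fingers": 3},
  {"x": 0,"y": 0,"z": 0,"turn": -7,"fingers": 3},
  {"x": 0,"y": 0,"z": 0,"turn": -7,"fingers": 3},
  {"x": 0,"y": 0,"z": 0,"turn": -5,"fingers": 3},
])

```text
clock: 15.43
position: [399.5, 103.2, 222.9]
ee_rot: [0.985, 0.052, 0.162, -0.002]
contact_force: [0.7, 0.4, -0.3]
gripper_width: 45.0
```

```bash
python3 st.py; python3 - <<'E'
from simgo import *
q0=np.array(arm.read_state()['joints'])
print(err(q0))
q=go(q0,(398,100,180))
for dw in((-.35,0,-.94),):
    for i in range(10):
        R=fk(q,K,-1)[1];dt=R.T@np.array(dw)*4;print(dt.round(2));q=step(q,dt,0,650);print(err(q),fk(q,K,-1)[0].round(),q.round(2))
E
```

```text
t 15.43 j [ 0.799 -0.152 -0.805  0.338 -0.7    0.641] p [399.5 103.2 222.9] w 45.0 F [ 0.7  0.4 -0.3]
x yaw 6.16 R [[0.942, 0.103, 0.319], [0.102, -0.995, 0.022], [0.32, 0.012, -0.947]] tilt 18.67
tilt 18.6 roll -0.9 yaw -0.9
[-2.52 -0.19  3.12]
tilt 18.6 roll -0.9 yaw -0.9 [384. 100. 142.] [ 0.78 -0.07 -1.03  0.55 -0.41  0.41]
[-2.52 -0.19  3.12]
tilt 17.4 roll -0.7 yaw -0.8 [381. 102. 122.] [ 0.76 -0.02 -1.06  0.59 -0.34  0.37]
[-2.45 -0.18  3.17]
tilt 15.8 roll -0.3 yaw -0.7 [381. 104. 106.] [ 0.75  0.02 -1.07  0.57 -0.31  0.4 ]
[-2.36 -0.16  3.24]
tilt 14.2 roll 0.0 yaw -0.6 [380. 106.  89.] [ 0.74  0.07 -1.07  0.55 -0.27  0.42]
[-2.27 -0.14  3.31]
tilt 12.5 roll 0.5 yaw -0.5 [379. 107.  71.] [ 0.73  0.12 -1.07  0.53 -0.24  0.45]
[-2.17 -0.11  3.37]
tilt 10.9 roll 1.1 yaw -0.4 [378. 108.  53.] [ 0.72  0.17 -1.07  0.5  -0.19  0.48]
[-2.08 -0.08  3.43]
tilt 9.3 roll 1.4 yaw -0.3 [372. 109.  36.] [ 0.72  0.21 -1.07  0.45 -0.17  0.52]
[-1.98 -0.06  3.49]
tilt 7.5 roll 1.9 yaw -0.3 [366. 109.  21.] [ 0.74  0.25 -1.04  0.31 -0.16  0.64]
[-1.87 -0.03  3.55]
tilt 5.8 roll 2.5 yaw -0.2 [360. 108.   3.] [ 0.75  0.31 -0.99  0.15 -0.16  0.79]
[-1.76  0.01  3.6 ]
tilt 4.2 roll 3.3 yaw -0.1 [355. 108. -18.] [ 0.74  0.37 -0.94 -0.03 -0.16  0.97]
```

Call:
servo_tool([
  {"x": -0.7,"y": 0,"z": 2,"turn": 0,"fingers": 3},
  {"x": -0.7,"y": 0,"z": 2,"turn": 0,"fingers": 3},
  {"x": -2.5,"y": -0.2,"z": 3.1,"turn": 0,"fingers": 3},
  {"x": -2.5,"y": -0.2,"z": 3.1,"turn": 0,"fingers": 3},
  {"x": -2.4,"y": -0.2,"z": 3.2,"turn": 0,"fingers": 3},
  {"x": -2.4,"y": -0.2,"z": 3.2,"turn": 0,"fingers": 3},
  {"x": -2.3,"y": -0.1,"z": 3.3,"turn": 0,"fingers": 3},
])

```text
clock: 16.02
position: [375.6, 112.5, 67.4]
ee_rot: [0.993, 0.051, 0.104, -0.013]
contact_force: [-0.4, -0.5, -2.2]
gripper_width: 44.5
```

```bash
python3 st.py
```

```text
t 16.02 j [ 0.746  0.124 -1.068  0.522 -0.23   0.428] p [375.6 112.5  67.4] w 44.5 F [-0.4 -0.5 -2.2]
x yaw 5.83 R [[0.973, 0.105, 0.206], [0.099, -0.994, 0.036], [0.209, -0.014, -0.978]] tilt 12.08
```

```bash
python3 - <<'E'
from simgo import *
p,R=plan([400,95,150],0,step=38);print()
p,R=plan([668,-204,130],0,step=40,P0=p,R0=R)
q=np.array(arm.read_state()['joints']);print(err(q));q=go(q,(400,95,150));q=go(q,(668,-204,130));print(err(q),q.round(2));q=go(q,(668,-204,8));print(err(q),q.round(2))
E
```

```text
[np.float64(1.31), np.float64(0.62), np.float64(-2.55)] 0.0
[np.float64(1.31), np.float64(0.62), np.float64(-2.55)] 0.0
[np.float64(1.31), np.float64(0.62), np.float64(-2.55)] 0.0

[np.float64(2.06), np.float64(2.96), np.float64(0.58)] 0.0
[np.float64(2.06), np.float64(2.96), np.float64(0.58)] 0.0
[np.float64(2.06), np.float64(2.96), np.float64(0.58)] 0.0
[np.float64(2.06), np.float64(2.96), np.float64(0.58)] 0.0
[np.float64(2.06), np.float64(2.96), np.float64(0.58)] 0.0
[np.float64(2.06), np.float64(2.96), np.float64(0.58)] 0.0
[np.float64(2.06), np.float64(2.96), np.float64(0.58)] 0.0
[np.float64(2.06), np.float64(2.96), np.float64(0.58)] 0.0
[np.float64(2.06), np.float64(2.96), np.float64(0.58)] 0.0
[np.float64(2.06), np.float64(2.96), np.float64(0.58)] 0.0
[np.float64(2.06), np.float64(2.96), np.float64(0.58)] 0.0
tilt 12.1 roll 0.6 yaw -0.8
tilt 12.5 roll 0.3 yaw -0.9 [-0.09  0.5  -0.07 -0.07 -0.79  1.81]
tilt 12.5 roll 0.3 yaw -0.9 [-0.09  0.64 -0.16 -0.09 -0.56  1.84]
```

Call:
servo_tool([
  {"x": 1.0,"y": 0.4,"z": -2.6,"turn": 0,"fingers": 3},
  {"x": 1.3,"y": 0.6,"z": -2.6,"turn": 0,"fingers": 3},
  {"x": 1.3,"y": 0.6,"z": -2.6,"turn": 0,"fingers": 3},
])

```text
clock: 16.27
position: [395.6, 97.3, 150.0]
ee_rot: [0.993, 0.052, 0.103, -0.011]
contact_force: [-0.0, 1.1, 0.3]
gripper_width: 44.6
```

Call:
servo_tool([
  {"x": 2.1,"y": 3,"z": 0.3,"turn": 0,"fingers": 3},
  {"x": 2.1,"y": 3,"z": 0.5,"turn": 0,"fingers": 3},
  {"x": 2.1,"y": 3,"z": 0.5,"turn": 0,"fingers": 3},
  {"x": 2.1,"y": 3,"z": 0.5,"turn": 0,"fingers": 3},
  {"x": 2.1,"y": 3,"z": 0.5,"turn": 0,"fingers": 3},
  {"x": 2.1,"y": 3,"z": 0.5,"turn": 0,"fingers": 3},
  {"x": 2.1,"y": 3,"z": 0.5,"turn": 0,"fingers": 3},
  {"x": 2.1,"y": 3,"z": 0.5,"turn": 0,"fingers": 3},
  {"x": 2.1,"y": 3,"z": 0.5,"turn": 0,"fingers": 3},
  {"x": 2.1,"y": 3,"z": 0.5,"turn": 0,"fingers": 3},
])

```text
clock: 17.1
position: [642.2, -180.4, 142.1]
ee_rot: [0.993, 0.051, 0.104, -0.013]
contact_force: [-0.4, 0.8, -1.5]
gripper_width: 44.5
```

```bash
python3 st.py; python3 - <<'E'
from plan import *
s=arm.read_state();R=Ro.from_quat(s['ee_rot']).as_matrix();print((R.T@(np.array([668,-204,70])-s['position'])/10).round(2))
E
```

```text
t 17.1 j [-0.054  0.443 -0.131 -0.067 -0.793  1.769] p [ 642.2 -180.4  142.1] w 44.5 F [-0.4  0.8 -1.5]
x yaw 5.75 R [[0.973, 0.103, 0.206], [0.098, -0.995, 0.037], [0.209, -0.015, -0.978]] tilt 12.07
[0.77 2.73 7.49]
```

Call:
servo_tool([
  {"x": 0.3,"y": 1.2,"z": 0.8,"turn": 0,"fingers": 3},
  {"x": 0.3,"y": 1.2,"z": 2,"turn": 0,"fingers": 3},
  {"x": 0.2,"y": 0.3,"z": 2.4,"turn": 0,"fingers": 3},
  {"x": 0,"y": 0,"z": 2.0,"turn": 0,"fingers": 3},
  {"x": 0,"y": 0,"z": 0,"turn": 0,"fingers": 3},
])

```text
clock: 17.52
position: [663.8, -201.6, 67.9]
ee_rot: [0.994, 0.05, 0.1, -0.014]
contact_force: [-1.4, -0.1, -2.1]
gripper_width: 44.3
```

```bash
python3 st.py; python3 - <<'E'
from plan import *
snap('side','d11');snap('scene','s11')
a=cv2.resize(cv2.imread('pics/d11.png')[100:260,180:340],(400,400),interpolation=cv2.INTER_CUBIC)
b=cv2.resize(cv2.imread('pics/s11.png')[160:300,130:270],(400,400),interpolation=cv2.INTER_CUBIC);cv2.imwrite('pics/c11.png',np.hstack([a,b]))
R=Ro.from_quat(arm.read_state()['ee_rot']).as_matrix();p=np.array(arm.read_state()['position'])
for f in('d11','s11'):
    s=load(f);v,u=np.mgrid[0:384,0:512];d=s['d'].astype(float)
    c=np.stack([(u-s['cx'])/s['fx']*d,(v-s['cy'])/s['fy']*d,d,np.ones_like(d)],-1);P=(c@s['pose'].T)[...,:3]
    L=(P-p)@R
    m=(d>0)&(L[...,0]>-120)&(L[...,0]<-22)&(abs(L[...,1])<24)&(L[...,2]>-60)&(L[...,2]<25)&(s['p'].max(-1)>120)
    q=P[m];t=q
    print(f,len(q),np.percentile(q,[2,50,98],axis=0).round(1).tolist())
    best=0;rng=np.random.default_rng(0)
    for i in range(500):
        k=t[rng.choice(len(t),3,replace=False)]
        co=np.linalg.lstsq(np.c_[np.ones(3),k[:,:2]],k[:,2],rcond=None)[0]
        if np.hypot(*co[1:])>.5: continue
        n=(abs(np.c_[np.ones(len(t)),t[:,:2]]@co-t[:,2])<3).sum()
        if n>best:best,bc=n,co
    g=abs(np.c_[np.ones(len(t)),t[:,:2]]@bc-t[:,2])<3
    co=np.linalg.lstsq(np.c_[np.ones(g.sum()),t[g][:,:2]],t[g][:,2],rcond=None)[0]
    print(g.sum(),'slopes deg x,y',np.degrees(np.arctan(co[1:])),'mean top z',t[g][:,2].mean())
E
```

```text
t 17.52 j [-0.088  0.567 -0.117 -0.087 -0.693  1.821] p [ 663.8 -201.6   67.9] w 44.3 F [-1.4 -0.1 -2.1]
x yaw 5.66 R [[0.975, 0.102, 0.197], [0.097, -0.995, 0.038], [0.2, -0.018, -0.98]] tilt 11.6
d11 108 [[563.6, -233.3, 67.4], [584.2, -205.5, 85.1], [627.2, -187.3, 90.3]]
77 slopes deg x,y [0.56912102 2.7806456 ] mean top z 86.02908621230637
s11 2 [[610.7, -183.9, 84.9], [617.2, -183.5, 85.4], [623.7, -183.0, 86.0]]Traceback (most recent call last):
  File "<stdin>", line 15, in <module>
  File "numpy/random/_generator.pyx", line 920, in numpy.random._generator.Generator.choice
ValueError: Cannot take a larger sample than population when replace is False
```

View pics/c11.png

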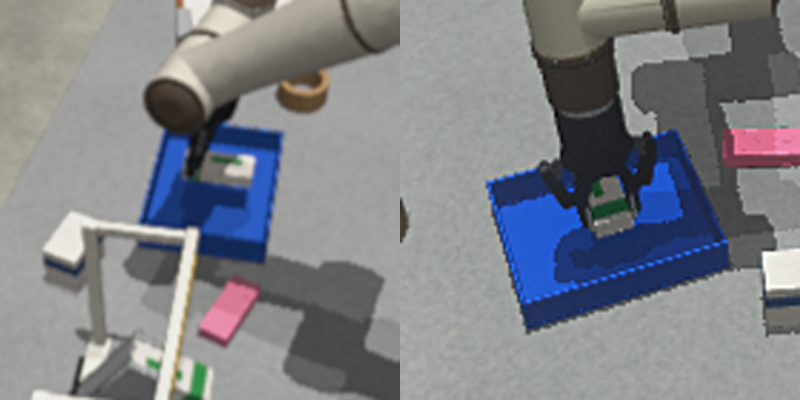

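Call:
servo_tool([
  {"x": -0.2,"y": 0,"z": 1.0,"turn": 0,"fingers": 3},
  {"x": -0.2,"y": 0,"z": 1.0,"turn": 0,"fingers": 3},
  {"x": -0.2,"y": 0,"z": 1.0,"turn": 0,"fingers": 3},
  {"x": -0.2,"y": 0,"z": 1.0,"turn": 0,"fingers": 3},
  {"x": -0.15,"y": 0,"z": 0.8,"turn": 0,"fingers": 3},
  {"x": 0,"y": 0,"z": 0,"turn": 0,"fingers": 3},
])

```text
clock: 18.12
position: [666.9, -200.3, 24.5]
ee_rot: [0.993, 0.051, 0.104, -0.013]
contact_force: [-0.9, 0.5, -1.3]
gripper_width: 44.5
```

```bash
python3 st.py
```

```text
t 18.12 j [-0.085  0.621 -0.147 -0.096 -0.601  1.833] p [ 666.9 -200.3   24.5] w 44.5 F [-0.9  0.5 -1.3]
x yaw 5.83 R [[0.973, 0.105, 0.206], [0.099, -0.994, 0.037], [0.208, -0.016, -0.978]] tilt 12.06
```

Call:
servo_tool([
  {"x": -0.1,"y": 0,"z": 0.5,"turn": 0,"fingers": 3},
  {"x": -0.08,"y": 0,"z": 0.4,"turn": 0,"fingers": 3},
  {"x": -0.04,"y": 0,"z": 0.2,"turn": 0,"fingers": 3},
  {"x": 0,"y": 0,"z": 0,"turn": 0,"fingers": 3},
])

```text
clock: 18.45
position: [668.4, -200.5, 15.5]
ee_rot: [0.993, 0.052, 0.106, -0.013]
contact_force: [-0.1, 0.2, -1.3]
gripper_width: 44.2
```

```bash
python3 st.py
```

```text
t 18.45 j [-0.085  0.634 -0.151 -0.098 -0.581  1.836] p [ 668.4 -200.5   15.5] w 44.2 F [-0.1  0.2 -1.3]
x yaw 5.86 R [[0.972, 0.105, 0.209], [0.1, -0.994, 0.036], [0.212, -0.014, -0.977]] tilt 12.26
```

Call:
servo_tool([
  {"x": -0.05,"y": 0,"z": 0.2,"turn": 0,"fingers": 3},
  {"x": -0.05,"y": 0,"z": 0.2,"turn": 0,"fingers": 3},
  {"x": 0,"y": 0,"z": 0,"turn": 0,"fingers": 3},
])

```text
clock: 18.7
position: [669.1, -200.6, 12.4]
ee_rot: [0.993, 0.052, 0.107, -0.012]
contact_force: [0.5, 0.4, 1.4]
gripper_width: 44.4
```

Call:
servo_tool([
  {"x": -0.04,"y": 0,"z": 0.15,"turn": 0,"fingers": 3},
  {"x": 0,"y": 0,"z": 0,"turn": 0,"fingers": 3},
])

```text
clock: 18.87
position: [669.2, -200.6, 11.6]
ee_rot: [0.993, 0.052, 0.107, -0.012]
contact_force: [-1.0, 0.6, 5.2]
gripper_width: 44.2
```

Call:
servo_tool([
  {"x": -0.03,"y": 0,"z": 0.15,"turn": 0,"fingers": 3},
  {"x": 0,"y": 0,"z": 0,"turn": 0,"fingers": 3},
])

```text
clock: 19.03
position: [669.3, -200.6, 11.4]
ee_rot: [0.993, 0.052, 0.107, -0.012]
contact_force: [-2.5, 1.7, 10.7]
gripper_width: 44.4
```

```bash
python3 st.py; python3 - <<'E'
from h import *
snap('wrist','w12');snap('side','d12')
a=cv2.resize(cv2.imread('pics/d12.png')[130:230,220:320],(400,400),interpolation=cv2.INTER_CUBIC)
b=cv2.resize(cv2.imread('pics/w12.png'),(400,300));b=cv2.copyMakeBorder(b,0,100,0,0,0);cv2.imwrite('pics/c12.png',np.hstack([a,b]))
E
```

```text
t 19.03 j [-0.085  0.64  -0.153 -0.099 -0.57   1.838] p [ 669.3 -200.6   11.4] w 44.4 F [-2.5  1.7 10.7]
x yaw 5.9 R [[0.972, 0.106, 0.212], [0.1, -0.994, 0.036], [0.215, -0.013, -0.977]] tilt 12.42
```

View pics/c12.png

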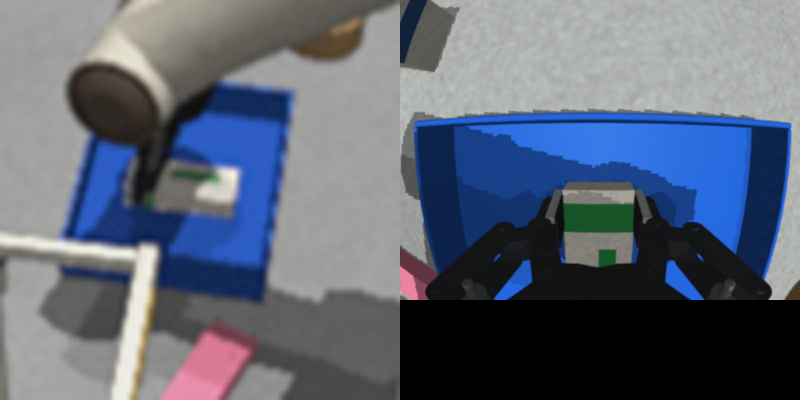

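Call:
servo_tool([
  {"x": 0,"y": 0,"z": 0,"turn": 0,"fingers": 5},
  {"x": 0,"y": 0,"z": 0,"turn": 0,"fingers": 6},
  {"x": 0,"y": 0,"z": 0,"turn": 0,"fingers": 7.5},
  {"x": 0,"y": 0,"z": 0,"turn": 0,"fingers": 7.5},
  {"x": 0,"y": 0,"z": 0,"turn": 0,"fingers": 7.5},
  {"x": 0,"y": 0,"z": 0,"turn": 0,"fingers": 7.5},
])

```text
clock: 19.63
position: [668.2, -200.5, 8.3]
ee_rot: [0.993, 0.052, 0.106, -0.013]
contact_force: [0.6, -0.7, -0.7]
gripper_width: 74.7
```

```bash
python3 st.py
```

```text
t 19.63 j [-0.085  0.643 -0.155 -0.1   -0.567  1.839] p [ 668.2 -200.5    8.3] w 74.7 F [ 0.6 -0.7 -0.7]
x yaw 5.85 R [[0.972, 0.105, 0.209], [0.1, -0.994, 0.036], [0.212, -0.014, -0.977]] tilt 12.26
```

Released; now withdraw along the tool axis.

Call:
servo_tool([
  {"x": 0,"y": 0,"z": -1,"turn": 0,"fingers": 7.5},
  {"x": 0,"y": 0,"z": -2,"turn": 0,"fingers": 7.5},
  {"x": 0,"y": 0,"z": -3,"turn": 0,"fingers": 7.5},
  {"x": 0,"y": 0,"z": -4,"turn": 0,"fingers": 7.5},
  {"x": 0,"y": 0,"z": -4,"turn": 0,"fingers": 7.5},
  {"x": -2,"y": 0,"z": -3,"turn": 0,"fingers": 7.5},
  {"x": -3,"y": 0,"z": -2,"turn": 0,"fingers": 7.5},
  {"x": -3,"y": 0,"z": -2,"turn": 0,"fingers": 7.5},
  {"x": -3,"y": 0,"z": -2,"turn": 0,"fingers": 7.5},
  {"x": 0,"y": 0,"z": 0,"turn": 0,"fingers": 7.5},
])

```text
clock: 20.47
position: [509.1, -220.3, 214.3]
ee_rot: [0.993, 0.051, 0.108, -0.012]
contact_force: [-0.2, -0.8, 0.3]
gripper_width: 75.2
```

```bash
python3 st.py; python3 - <<'E'
from h import *
snap('scene','s13');snap('side','d13');snap('wrist','w13')
a=cv2.resize(cv2.imread('pics/d13.png'),(400,300));b=cv2.resize(cv2.imread('pics/s13.png'),(400,300))
c=cv2.resize(cv2.imread('pics/s13.png')[140:290,150:390],(400,250));e=cv2.resize(cv2.imread('pics/d13.png')[130:280,170:330],(400,250))
cv2.imwrite('pics/c13.png',np.vstack([np.hstack([a,b]),np.hstack([e,c])]))
for f in('d13','s13'):
    s=load(f);v,u=np.mgrid[0:384,0:512];d=s['d'].astype(float)
    c=np.stack([(u-s['cx'])/s['fx']*d,(v-s['cy'])/s['fy']*d,d,np.ones_like(d)],-1);P=(c@s['pose'].T)[...,:3]
    p=s['p'].astype(int)
    m=(d>0)&(P[...,0]>540)&(P[...,0]<715)&(P[...,1]>-320)&(P[...,1]<-95)&(P[...,2]<60)&(p[...,2]-p[...,0]<40)&(P[...,2]>18)&(p.max(-1)>60)
    q=P[m];A=np.c_[np.ones(len(q)),q[:,:2]];co=np.linalg.lstsq(A,q[:,2],rcond=None)[0]
    print(f,len(q),np.percentile(q,[3,50,97],axis=0).round(1).tolist(),np.degrees(np.arctan(co[1:])))
E
```

```text
t 20.47 j [-0.155  0.195 -0.292 -0.088 -0.878  1.878] p [ 509.1 -220.3  214.3] w 75.2 F [-0.2 -0.8  0.3]
x yaw 5.78 R [[0.971, 0.104, 0.214], [0.098, -0.995, 0.035], [0.216, -0.013, -0.976]] tilt 12.53
d13 261 [[573.1, -227.4, 20.7], [622.6, -200.3, 29.2], [674.7, -178.9, 35.2]] [ 0.06199811 -4.252167  ]
s13 287 [[575.3, -229.0, 19.8], [629.1, -204.5, 28.9], [682.0, -182.8, 33.5]] [-1.04151388  0.23583941]
```

View pics/c13.png

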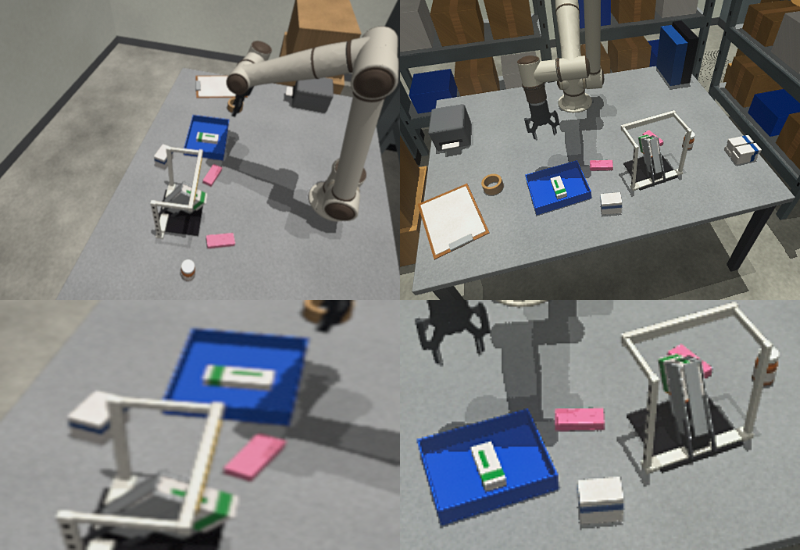

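```bash
python3 - <<'E'
from plan import *
for f in('d0','d13'):
    s=load(f);g,_=masks(s);r=[(a,np.round(b[0],1),np.round(b[1],1)) for a,b,c in rects(g,15) if 200<b[0][0]<280 and 235<b[0][1]<280];print(f,r)
    v,u=np.mgrid[0:384,0:512];d=s['d'].astype(float)
    c=np.stack([(u-s['cx'])/s['fx']*d,(v-s['cy'])/s['fy']*d,d,np.ones_like(d)],-1);P=(c@s['pose'].T)[...,:3]-C
    L=np.stack([P@Mx,P@My,P@Mz],-1);m=g&(abs(L[...,1])<20)&(L[...,2]>3)&(L[...,2]<30)&(L[...,0]<-15)&(L[...,0]>-70);print(m.sum(),L[m].mean(0).round(1))
print(arm.job_done())
E
```

```text
d0 [(74.0, array([255.5, 257.3]), array([ 7.7, 25.2]))]
48 [-35.7   0.9  11.6]
d13 [(74.0, array([255.7, 257.5]), array([ 7.2, 24.2]))]
48 [-36.8   0.8  11. ]
the job is handed in; nothing more can be done
None
```

I pulled the top carton 70 mm straight out along the slope, lifted it clear, and set it down flat in the blue tray. I let go with it on the floor and backed off; the job was handed in at about 20.6 s.

**How the tilt was done:** The move tool has no tilt command, so I pushed the arm against its reach limits to lean the gripper. It leaned 19° instead of the slope's full 30°, because the wrist ran out of range beyond that. Before placing, I turned the carton half round and reduced the lean to 12° so it hung level. It went down with a measured contact force of about 11 N.

**Last checks:**
- **Carton:** Its top is about 29 mm above the bench, against 28 mm expected for lying flat on the tray floor. It sits near the tray's middle.
- **Slope readings:** The two cameras read 0° and −1° along x. Across y they read −4.3° and 0.2°. The −4.3° came from a rough fit that includes points on the carton's sides, so I take the carton as flat.
- **Next carton:** It has sprung up to the mouth. Its green band is within about 1 mm of where the first carton's band was.
- **Bystanders:** The small box, jar, tape roll and pink look-alikes look unmoved in the pictures. I checked this by eye only.

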